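Clamp a sensor head and fit its fresh desiccant cartridge

TASK

Clamp the sensor head down in its jig: push the blue clamp handle over centre until it stays down by itself with the rubber pad on the head's foot. Then take the fresh (orange) desiccant cartridge, push it into the ring on the head's sloping face against the spring and turn it a quarter turn clockwise so that it locks; let go and leave everything else where it is.

Things in the scene. Friction and masses are not known exactly. Their poses are not given: they have to be found in the camera images.
- jig: Fixed aluminium jig plate, 185 x 275 x 12 mm, bolted to the optical table, with 10 mm high steel nest rails round the sensor head and a toggle clamp at its +y end. Origin on the table top under the head's middle; z up, +y from the head towards the clamp; the head's sloping face looks to -x.
- clamp_handle (a joint): Toggle clamp handle angle (rad). 0: open, blue grip standing up, leaning 18 degrees from vertical to the jig's +y. Pushed out and down it brings the arm down: the pad meets the foot at about 0.85, dead centre is 1.08, stop at 1.22 with the grip 2 degrees above level; the pad's spring holds it there. Needs up to about 10 N at the grip's end; let go short of centre it does not stay closed.
- handle_pivot (a point): Pivot of the clamp handle, at (0, 177, 39) mm in the jig's frame, hinge axis along the jig's x. The arm's pivot is 32 mm nearer the head.
- handle_grip (a point): Point on the axis of the blue grip, 100 mm from the handle's pivot; moves with the handle. The grip is a round bar of 18 mm diameter, from 40 to 120 mm off the pivot.
- clamp_pad: Black rubber pad, 20 mm diameter, on a sprung spindle 70 mm from the clamp arm's pivot. Origin at the middle of the pad's underside. Raised when open; closed it presses on the head's foot.
- head: Black sensor head, 1.5 kg, loose in the nest with 1 mm play. Origin in the middle of its underside, 12 mm above the table, axes as the jig's. Base 150 x 114 x 12 mm. Housing 110 mm wide (y), 95 mm high: flat top from x = 0 to 73 mm, face sloping at 35 degrees from there down to x = -69 mm, z = 47 mm, then an upright front with a lens.
- head_foot (a point): Top of the head's foot, where the pad presses: a tongue of the base 50 mm wide (x), 12 mm thick, reaching from the housing to y = 97 mm in the head's frame. This point is at (0, 75, 12) mm there.
- port: Bayonet port in the sloping face. Origin on the bore axis at the ring's outer face, (-36, 0, 73) mm in the head's frame; z out of the face, 35 degrees from vertical, leaning to the head's -x; x up the slope; y the head's y. Aluminium ring 68 mm outside, 3 mm proud, bore 35.6 mm, two opposite lug slots 13 mm wide, a white tick beside each.
- ring_lip (a point): On the bore axis at the underside of the ring's 6 mm thick lip. The slots' line differs from head to head, up to 25 degrees either way from the port's x, and is not tracked: look or feel for it. The ring itself never turns. Under the lip the lugs turn clockwise only (seen from outside); after 90 degrees the lip has notches 3 mm deep underneath; a stop comes 6 degrees later.
- spring_rest (a point): On the bore axis at the brass spring plate's rest height, 24 mm below the ring's face. It pushes back 3 N at first touch and 0.8 N more per mm. It lifts the lugs into the notches when the cartridge is let go at the end of the turn: the flange then stands 5 mm off the ring. Without a full turn it pushes the cartridge out, or leaves it under the lip.
- fresh_cartridge: Fresh desiccant cartridge, 67 mm tall, 0.10 to 0.17 kg, orange beads in barrel and cap, upright in a low blue tray (walls 18 mm). Origin in the middle of its underside, z up through the cap. Barrel 32 mm diameter, 35 mm long, tapered nose; white flange 50 mm diameter from z = 35 to 41 mm. A half turn about z makes no difference.
- cartridge_lugs (a point): On the cartridge's axis at the underside of its two lugs, 22 mm up. The lugs stick out along its own +x and -x to 21.5 mm radius, 8 mm wide, 5 mm high. Lug undersides meet the ring's face when off the slots. Pushed in until the flange seats on the ring (about 12 N), the lugs are 2 mm clear below the lip and free to turn.
- cartridge_bar (a point): Middle of the cartridge's grey grip bar: 46 mm along its x, 14 mm across y, from z = 41 to 67 mm above its underside.
- spent_cartridge: Spent cartridge, alike but dark green, in the tray's other compartment, 100 mm away; which end of the tray it has varies. Leave it.
- lens_post: Lens in a black ring on a post with a 54 mm round foot, 113 mm tall, standing loose beyond the jig. Origin under its foot. Leave it.
- hex_driver: Hex driver with a green handle, 170 mm long, about 25 mm thick, lying loose on the robot's side of the jig. Leave it.

How it is judged:
By the outcome, as a careful person would: the job done as asked, in the order asked, and still so for the second after the job is handed in, with the robot touching nothing.
It also fails if it takes over 72 s, if anything falls off the work surface, if the arm or the gripper's body presses on something with over 40 N, if the wrist force passes 120 N, or if a joint passes its speed limit or range.

ROBOT

A 6-joint arm with a two-finger parallel gripper is mounted at the origin on the work surface. World frame = base frame: x ahead of the robot, y to its left, z up, the work surface at z = 0. Lengths are in mm, angles in rad, forces in N, time in s.
With the tool pointing down it reaches from about 375 to 975 mm from the base axis. Payload 3.8 kg.
Tool frame: the origin (TCP) lies on the front face of the gripper's body, between the roots of the fingers; the fingertips stand 64 mm ahead of it and the grasp point (between the pads) lies manip.grip_depth ahead of it (manip.grip_depth is the distance from the TCP to the grasp point, in mm); z points along the fingers, x is the direction in which the jaws open and shut, and the axes are right-handed (so a half turn about z gives the same grasp; the last joint's range is limited). The gripper opens to 88 mm and grips with 3 to 60 N. Pads are 18 mm wide; open, the fingers measure 123 mm over their backs; the gripper's body (75 mm by 187 mm) begins 45 mm behind the grasp point.
Start: joints at [-1.282, 0.264, 1.604, -0, 1.274, -0.037], TCP at [216.04, -639.489, 302.706] pointing down, gripper open.
Joint ranges: [-2.63, 2.63], [-0.94, 2.18], [0.31, 2.57], [-1.31, 4.45], [0, 2.66], [-2.55, 2.55]. Speed limits (rad/s): [2.57, 2.57, 3.14, 3.14, 3.14, 3.14].

INTERFACE

Orientations are given as a unit quaternion [w, x, y, z].
In Python, from plant import manip gives the robot as it stands.
- The arm moves only by the tool jog_arm, never from a script. Its argument "steps" is a list of rows, each an object with "twist": the turn, a rotation vector about the world's x, y, z in rad, a list of three; "translation": the shift along the world's x, y, z in cm, a list of three; "grip": the opening, from 0 (shut) to 1 (fully open). In form: [{"twist": [rx, ry, rz], "translation": [x, y, z], "grip": grip}, ...]. A call has 1 to 12 rows; each row is the pose to reach, as a shift and turn from the pose commanded when the call began; what a row does not reach only later rows make up. A row lasts 1/10 s, in which the tool goes at most 50 mm and 8.59 degrees, less where a joint would pass 70% of its speed; a pose out of reach is approached as far as the arm can. A call with a gripper value outside its range is refused whole. The fingers move at their own pace and stop on an object; "force" is the grip in N (left out, the last holds). Time passes only in rows, so rows that repeat a pose let the fingers close. It gives the time, the measured TCP pose, the force and the opening at its end, in the units of the state.
- manip.sense(): the state, without advancing time (a new reading comes with each control period).
- manip.snapshot(name): name is "scene" or "top" or "wrist"; returns a dict with "color" (384x512x3 uint8, red, green, blue), "fx", "fy", "cx", "cy" (pixels), "distortion" ([k1, k2, p1, p2, k3] as OpenCV has them; the pictures are not rectified), "R" (3x3) and "t" (3): a world point X has camera coordinates R X + t. Camera axes: x right, y down, z forward; pixel columns grow to the right and rows downward; lengths in mm; the calibration is good to about 2 mm. A picture is of the moment at which its call begins. There is no depth.
- manip.hand_in(): hands the job in, once; it reports no verdict.
Trained networks look in a picture, given as the dict that the camera call returned (one of the last four; its "shot" number tells which), for a name from the list of things; names that differ only in an ending like _2 or _b are one class to them, and where a whole thing is asked for, a point or a joint stands for the part that bears it (a point fixed in the world has none). Each returns a list of dicts, best first, with "conf" (0 to 1); they miss things now and then, are a little off and sometimes report something else, mostly with a low value. They report only what shows in the picture. A call takes as long as a camera call.
- manip.regions_of(picture, thing): "pixels" (384x512 bool, what is visible of it) and "xy" ([column, row] in pixels, amid what is visible of it).
The state is a dict: "t": time; "joint_pos": joint angles; "dq": joint speeds; "tau": joint torques, N m; "position": TCP position; "eef_rot": TCP orientation; "contact_force": force on the tool from outside, world axes, zero at the start; "wrist_torque": the same for the moment, N m; "finger_gap": finger opening in mm.
Only numpy, scipy, OpenCV 4.12 (cv2) and the standard library are available. Lean on these libraries where they do the work, as an engineer would, in place of code of your own. Each camera call takes 0.05 s, during which the arm holds its last target.

## Working session

There is one attempt and no reset: what is moved stays moved. The work goes in short steps, Python scripts to look and compute and a tool call to move; the robot and the scene stay as the last step left them, time stands still between calls to the robot, and variables do not carry over. Pictures are saved under pics/ and viewed, and the job is handed in when it is done.

Besides the shell and the picture viewer there is one more tool, called by a JSON object that holds its "op" and its "data", one argument or row to a line. jog_arm: Moves the arm, as the interface text tells. Its arguments: {"type":"object","properties":{"steps":{"type":"array","items":{"type":"object","properties":{"twist":{"type":"array","items":{"type":"number"}},"translation":{"type":"array","items":{"type":"number"}},"grip":{"type":"number"}}}},"force":{"type":"number"}},"required":["steps"]}

```bash
ls; mkdir -p pics
python3 - <<'E'
from plant import manip
import cv2,pickle
print(manip.sense(), manip.grip_depth)
for n in ["scene","top","wrist"]:
    s=manip.snapshot(n)
    cv2.imwrite(f"pics/{n}0.png",s["color"][:,:,::-1])
    pickle.dump(s,open(f"{n}0.pkl","wb"))
    print(n,{k:v for k,v in s.items() if k!="color"})
E
```

```text
pics
{'t': 0.0, 'joint_pos': array([-1.28188833e+00,  2.64744825e-01,  1.60534811e+00, -1.93052663e-05,
        1.27370938e+00, -3.68809966e-02]), 'dq': array([-0.00075527, -0.00187286,  0.00197912, -0.00276184, -0.00089926,
       -0.00043596]), 'tau': array([ 1.68090195e-03, -5.02105451e+01, -3.56870627e+01,  7.31154042e-02,
        2.93130835e-02, -1.52712369e-04]), 'position': array([ 215.88307894, -638.95196646,  301.40744731]), 'eef_rot': array([-6.69561619e-04,  8.12422347e-01, -5.83068357e-01, -8.78878105e-04]), 'contact_force': array([ 0.6555556 , -0.70408569, -0.89682369]), 'wrist_torque': array([-0.00676698,  0.0135844 ,  0.03577463]), 'finger_gap': 88.0922911894218} 45.3
scene {'fx': 399.8105859064713, 'fy': 399.8105859064713, 'cx': 255.78969430694443, 'cy': 191.1723557879733, 'distortion': array([-0.04161274,  0.        ,  0.        ,  0.        ,  0.        ]), 'R': array([[-0.48493444,  0.87449202,  0.01011434],
       [ 0.5749718 ,  0.3275124 , -0.749762  ],
       [-0.65897346, -0.35776995, -0.66163029]]), 't': array([ 328.56850459, -220.79746528, 1279.2550447 ]), 'shot': 1}
top {'fx': 435.2267852513436, 'fy': 435.2267852513436, 'cx': 265.9848993780938, 'cy': 193.11931568520689, 'distortion': array([-0.07498842,  0.        ,  0.        ,  0.        ,  0.        ]), 'R': array([[-0.0177606 , -0.99955856, -0.02381685],
       [-0.99893461,  0.0187542 , -0.04216536],
       [ 0.04259342,  0.02304259, -0.99882673]]), 't': array([-33.27406469, 564.30934768, 938.79380112]), 'shot': 2}
wrist {'fx': 307.89290126555545, 'fy': 307.89290126555545, 'cx': 254.54480050561153, 'cy': 189.66822265353858, 'distortion': array([-0.08141556,  0.        ,  0.        ,  0.        ,  0.        ]), 'R': array([[ 0.32059388, -0.94721496, -0.00183848],
       [-0.89850674, -0.30472137,  0.3159597 ],
       [-0.29984198, -0.09964286, -0.94877083]]), 't': array([-674.19273289,  -44.1656813 ,  391.63330786]), 'shot': 3}
```

View pics/scene0.png

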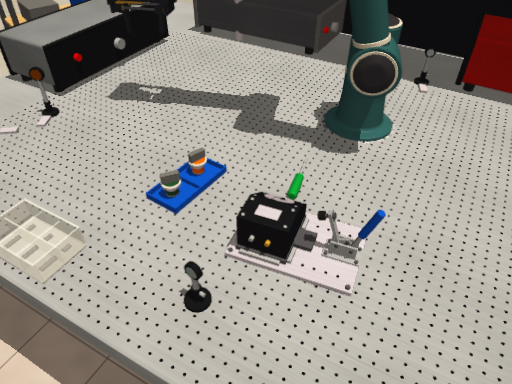

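View pics/top0.png

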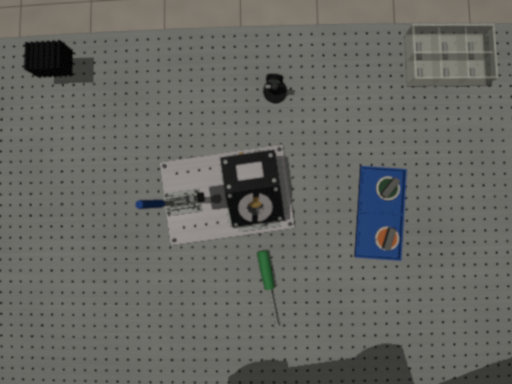

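View pics/wrist0.png

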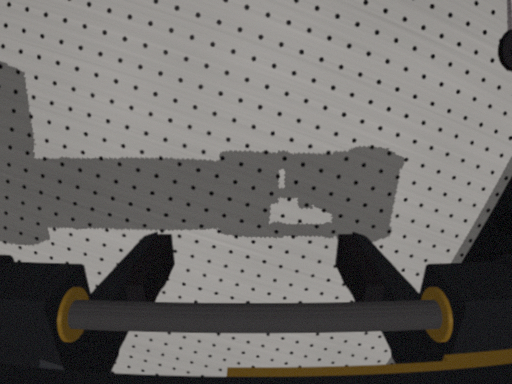

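```bash
cat > h.py <<'E'
import numpy as np,cv2,pickle
def K(s): return np.array([[s['fx'],0,s['cx']],[0,s['fy'],s['cy']],[0,0,1]])
def ray(s,p):
    u=cv2.undistortPoints(np.array([[p]],float),K(s),s['distortion'])[0,0]
    d=s['R'].T@np.array([u[0],u[1],1]); c=-s['R'].T@s['t']
    return c,d
def onz(s,p,z):
    c,d=ray(s,p); return c+d*(z-c[2])/d[2]
def proj(s,X):
    X=np.atleast_2d(np.asarray(X,float))
    rv=cv2.Rodrigues(s['R'])[0]
    return cv2.projectPoints(X,rv,s['t'],K(s),s['distortion'])[0][:,0]
def tri(sp):
    A=np.zeros((3,3));b=np.zeros(3)
    for s,p in sp:
        c,d=ray(s,p);d=d/np.linalg.norm(d);P=np.eye(3)-np.outer(d,d);A+=P;b+=P@c
    return np.linalg.solve(A,b)
def load(n): return pickle.load(open(n,'rb'))
E
python3 - <<'E'
from plant import manip
from h import *
S={n:manip.snapshot(n) for n in("top","scene")}
for n,s in S.items():
    pickle.dump(s,open(f"{n}1.pkl","wb"))
    big=s['color'][:,:,::-1].copy()
    for th in ["jig","head","clamp_handle","clamp_pad","port","fresh_cartridge","spent_cartridge","cartridge_bar","lens_post","hex_driver"]:
        r=manip.regions_of(s,th)
        for q in r[:2]: 
            ys,xs=np.nonzero(q['pixels']);print(n,th,round(q['conf'],2),np.round(q['xy'],1),len(xs),xs.min(),xs.max(),ys.min(),ys.max())
        if r: np.save(f"m_{n}_{th}.npy",r[0]['pixels'])
c=S['top']['color'][:,:,::-1]
cv2.imwrite("pics/t1.png",cv2.resize(c[135:275,125:305],None,fx=4.3,fy=4.3,interpolation=cv2.INTER_CUBIC))
cv2.imwrite("pics/t2.png",cv2.resize(c[155:270,345:420],None,fx=5,fy=5,interpolation=cv2.INTER_CUBIC))
c=S['scene']['color'][:,:,::-1]
cv2.imwrite("pics/s1.png",cv2.resize(c[140:320,140:400],None,fx=3,fy=3,interpolation=cv2.INTER_CUBIC))
E
```

```text
top jig 0.83 [201.2 202.7] 6711 135 294 144 244
top jig 0.18 [386.3 237.6] 426 375 397 226 249
top head 0.58 [246.8 194.2] 4360 210 284 150 227
top clamp_handle 0.79 [154.9 203.1] 371 135 183 198 209
top clamp_pad 0.6 [203.6 194.9] 59 198 204 193 202
top port 0.91 [253.1 206.4] 1757 226 283 186 227
top fresh_cartridge 0.8 [387.9 238. ] 416 376 397 226 249
top fresh_cartridge 0.61 [198.7 201.2] 6270 136 293 145 244
top spent_cartridge 0.82 [385.5 189.3] 432 376 398 177 199
top cartridge_bar 0.94 [387.1 236.5] 445 375 397 226 249
top cartridge_bar 0.39 [272.6  85.7] 617 262 286 72 103
top lens_post 0.58 [273.4  89.4] 564 263 285 73 103
top hex_driver 0.67 [268.3 276. ] 601 256 278 249 327
scene jig 0.59 [325.5 255.9] 5350 225 385 209 295
scene head 0.76 [273.8 226.8] 4054 235 315 192 264
scene head 0.45 [194.2 161. ] 382 187 206 148 174
scene clamp_handle 0.96 [368.7 225. ] 361 347 384 211 246
scene clamp_pad 0.39 [321.6 214.8] 83 317 325 211 221
scene port 0.76 [279.2 200.2] 320 254 305 192 209
scene fresh_cartridge 0.76 [197. 161.] 398 187 205 148 175
scene fresh_cartridge 0.21 [275.8 223.9] 3951 236 315 192 263
scene spent_cartridge 0.95 [172.8 181.8] 357 162 179 171 195
scene cartridge_bar 0.83 [195.5 160.4] 372 188 205 148 174
scene cartridge_bar 0.59 [281.8 197.1] 370 252 305 192 209
scene lens_post 0.67 [194.2 292.3] 875 184 210 262 312
scene hex_driver 0.62 [296.  187.7] 260 287 306 159 199
```

View pics/t1.png

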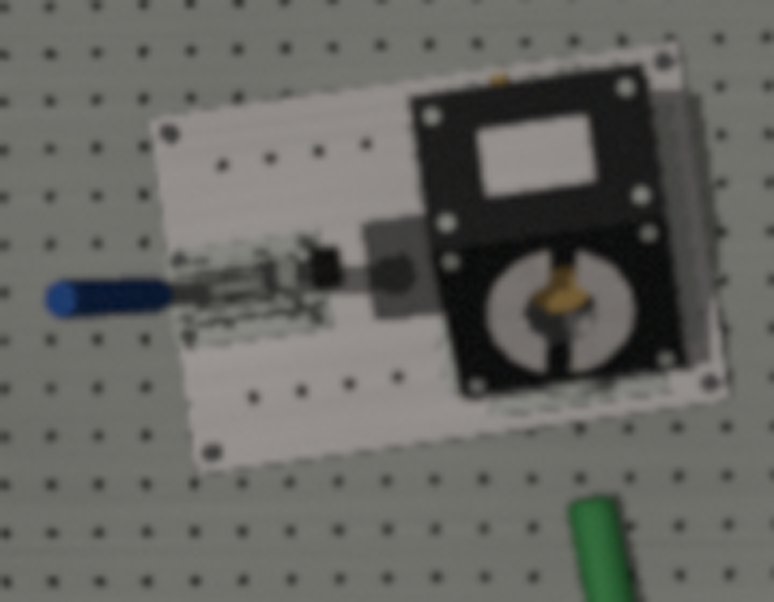

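View pics/t2.png

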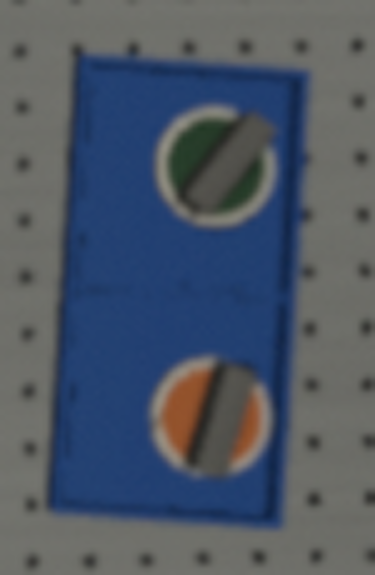

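View pics/s1.png

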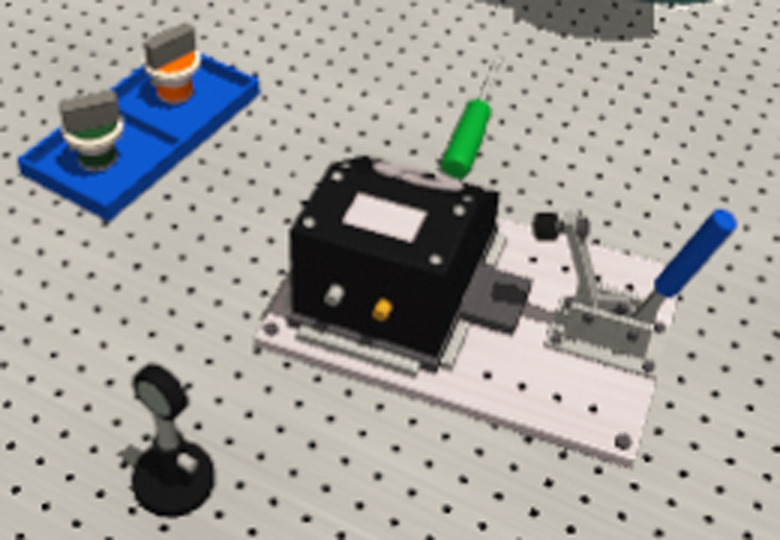

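```bash
cat >> h.py <<'E'
def crop(p,f,x0,y0): return ((p[0]+.5)/f-.5+x0,(p[1]+.5)/f-.5+y0)
E
python3 - <<'E'
from h import *
t=load("top1.pkl");s=load("scene1.pkl")
print("cams",-t['R'].T@t['t'],-s['R'].T@s['t'])
c=lambda p:crop(p,4.3,125,135)
W=[onz(t,c(p),12)[:2] for p in [(170,133),(665,62),(212,453),(710,383)]]
print(np.round(W,1))
# +y jig dir: from right screws to left screws
for a,b in((1,0),(3,2)):
    d=W[a]-W[b]; d=W[b]-W[a]; print("yaw from y",np.degrees(np.arctan2(-d[0],d[1])),np.linalg.norm(d))
for a,b in((2,0),(3,1)):
    d=W[b]-W[a]; print("yaw from x",np.degrees(np.arctan2(d[1],d[0])),np.linalg.norm(d))
print("plate mid",np.mean(W,axis=0))
# plate corners
C=[onz(t,c(p),12)[:2] for p in [(152,122),(680,42),(196,474),(728,398)]];print(np.round(C,1),np.mean(C,axis=0))
# scene: plate outline corners
cs=lambda p:crop(p,3,140,140)
for p in [(632,466),(255,345),(675,275)]: print("scene plate corner",np.round(onz(s,cs(p),12)[:2],1))
# grip end tri
print("grip end",tri([(t,c((62,299))),(s,cs((727,221)))]))
# port ring
print("port ring centre tri approx", onz(t,c((561,312)),85))
for p in [(562,250),(558,358),(500,262)]: pass
# cartridge
ct=lambda p:crop(p,5,345,155)
print("bar top", onz(t,ct((226,418)),67),"flange",onz(t,ct((213,415)),41))
a=onz(t,ct((240,372)),67);b=onz(t,ct((209,470)),67);print("bar dir",a,b,np.degrees(np.arctan2(*(a-b)[1::-1])),np.linalg.norm(a-b))
print("scene flange",onz(s,cs((172,69)),38),"bar",onz(s,cs((171,37)),67), "spent flange",onz(s,cs((95,130)),38),onz(t,ct((215,167)),41))
E
```

```text
cams [523.13073779 -65.47478711 960.69416972] [1129.28161979  242.66238724  677.52508538]
[[628.8 180.4]
 [659.7 -74.4]
 [464.6 160.1]
 [496.1 -94. ]]
yaw from y 6.920904658196707 256.74077211892035
yaw from y 7.070058525832757 256.13546525049816
yaw from x 7.048518950359739 165.47532913120148
yaw from x 6.838298021813115 164.80831220480687
plate mid [562.30768169  43.02801662]
[[ 634.7  189.8]
 [ 669.9  -82.3]
 [ 454.   168.5]
 [ 488.4 -103. ]] [561.72960387  43.26949578]
scene plate corner [643.4 192.5]
scene plate corner [678.2 -75.7]
scene plate corner [464.6 164.9]
grip end [541.01355471 194.68255868 149.30647714]
port ring centre tri approx [532.57022704 -22.81732726  85.        ]
bar top [ 464.12288462 -296.72328591   67.        ] flange [ 463.78194181 -297.97480424   41.        ]
bar dir [ 482.80734635 -302.97646326   67.        ] [ 443.03315642 -289.20454177   67.        ] -19.09855077931036 42.090996731881816
scene flange [ 469.79846097 -292.24374984   38.        ] bar [ 462.83245177 -295.1853594    67.        ] spent flange [ 568.95459799 -299.35571916   38.        ] [ 568.3557847  -301.71009616   41.        ]
```

```bash
cat > fit.py <<'E'
from h import *
from scipy.optimize import least_squares
t=load("top1.pkl");s=load("scene1.pkl")
c=lambda p:crop(p,4.3,125,135); cs=lambda p:crop(p,3,140,140)
def Wp(q,X):
    a=q[2];R=np.array([[np.cos(a),-np.sin(a),0],[np.sin(a),np.cos(a),0],[0,0,1]])
    return np.atleast_2d(X)@R.T+[q[0],q[1],0]
H=[(73,55,107),(73,-55,107),(-69,55,59),(-69,-55,59)]
T=[(412,98),(643,66),(463,398),(686,367)]
Ht=[(73,55,107),(73,-55,107),(0,55,107)]
S=[(438,357-72)] 
if __name__=="__main__":
    f=lambda q:(proj(t,Wp(q,H))-np.array([c(p) for p in T])).ravel()
    r=least_squares(f,[540,0,.12]);q=r.x;print("head fit top",q[:2],np.degrees(q[2]),np.round(r.fun,1))
    X=[(0,0,12)]
    pm=Wp(q,[(-36,0,85)])[0];print("port",pm)
    print("pivot",Wp(q,[(0,177,39)]),"grip end",Wp(q,[(0,177+120*np.sin(np.radians(18)),39+120*np.cos(np.radians(18)))]))
    for n,im,cr,f,x0,y0 in(("top",t,(135,275,125,305),4.3,125,135),("scene",s,(140,320,140,400),3,140,140)):
        a=im['color'][:,:,::-1];a=cv2.resize(a[cr[0]:cr[1],cr[2]:cr[3]],None,fx=f,fy=f,interpolation=cv2.INTER_CUBIC).copy()
        def dr(P,col):
            uv=proj(im,Wp(q,P)); uv=(uv-[x0,y0]+.5)*f-.5
            cv2.polylines(a,[np.int32(uv)],False,col,1,cv2.LINE_AA)
        dr([(73,55,107),(73,-55,107),(0,-55,107),(0,55,107),(73,55,107),(73,55,24),(73,-55,24),(73,-55,107)],(0,0,255))
        dr([(0,55,107),(-69,55,59),(-69,-55,59),(0,-55,107)],(0,0,255))
        th=np.linspace(0,2*np.pi,40);s3,c3=np.sin(np.radians(35)),np.cos(np.radians(35))
        dr([(-36+34*np.cos(k)*c3,34*np.sin(k),85+34*np.cos(k)*s3) for k in th],(0,255,0))
        dr([(-25,55,24),(-25,97,24),(25,97,24),(25,55,24)],(255,255,0))
        e=(np.sin(np.radians(18)),np.cos(np.radians(18)))
        dr([(0,177,39),(0,177+120*e[0],39+120*e[1])],(0,255,255))
        cv2.imwrite(f"pics/fit_{n}.png",a)
E
python3 fit.py
```

```text
head fit top [566.46727659 -19.01420667] 6.962274855511348 [-0.7 -0.2  0.7 -0.6 -0.4  0.5  0.4  0.3]
port [530.73273416 -23.37797536  85.        ]
pivot [[545.01208054 156.68062696  39.        ]] grip end [[540.5171516  193.48922995 153.12678196]]
```

View pics/fit_top.png

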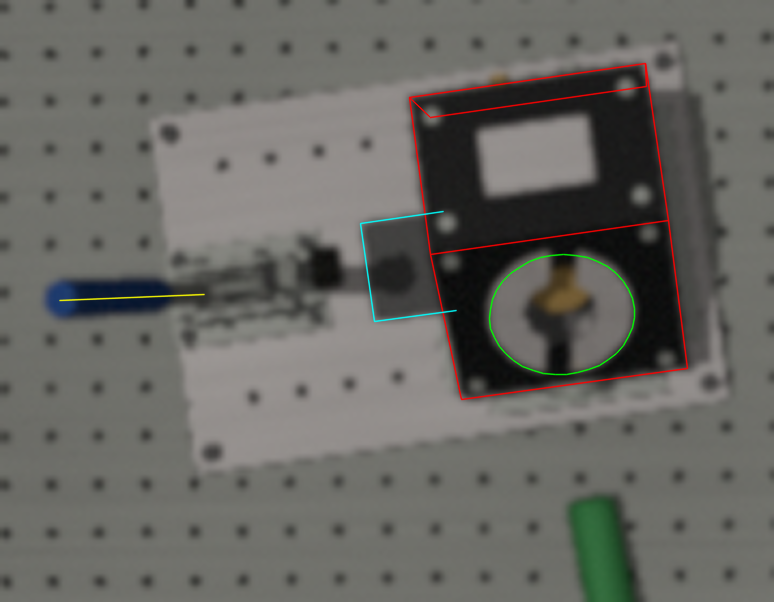

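View pics/fit_scene.png

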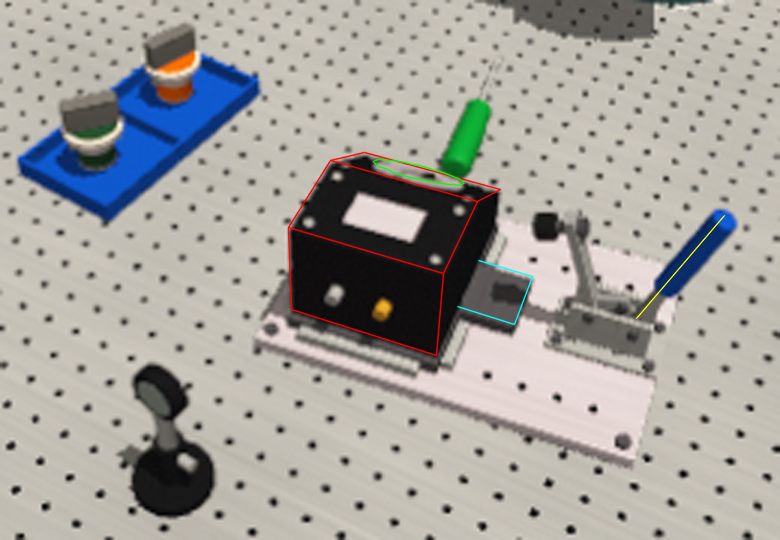

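```bash
cat > cl.py <<'E'
from h import *
from fit import Wp,c,cs,t,s
from scipy.spatial.transform import Rotation as Ro
q=[566.5,-19.0,np.radians(6.96)]
def delta(st,pos,R):
    """print translation cm & twist from measured state to target TCP pos, rotation matrix"""
    w=st['eef_rot'];R0=Ro.from_quat([w[1],w[2],w[3],w[0]])
    tw=(Ro.from_matrix(R)*R0.inv()).as_rotvec()
    d=(np.array(pos)-st['position'])/10
    return np.round(d,2),np.round(tw,3)
def Rdown(yaw):
    x=np.array([np.cos(yaw),np.sin(yaw),0]);z=np.array([0,0,-1.]);return np.array([x,np.cross(z,x),z]).T
E
python3 - <<'E'
from cl import *
from plant import manip
p=tri([(t,c((325,268))),(s,cs((545,226)))]);print("pad blk",p)
d=p-[q[0],q[1],0];a=q[2];print("in jig",d[0]*np.cos(a)+d[1]*np.sin(a),-d[0]*np.sin(a)+d[1]*np.cos(a),d[2])
st=manip.sense()
print(Wp(q,[(0,178,250),(0,178,205)]))
print(delta(st,Wp(q,[(0,178,300)])[0],Rdown(q[2])))
r=108
for deg in (72,60,48,36,28,20,14,8,4,2,0):
    f=np.radians(deg)
    P=(0,177+r*np.cos(f)-9*np.sin(f)-9,39+r*np.sin(f)+9*np.cos(f)+64)
    print(deg,P,np.round(Wp(q,[P])[0],1))
E
```

```text
pad blk [554.78419137  84.40518248 102.95660838]
in jig 0.9007915674034663 104.0628680681769 102.95660837582167
[[544.93060332 157.68831633 250.        ]
 [544.93060332 157.68831633 205.        ]]
(array([32.89, 79.72, -0.27]), array([-0.   , -0.   ,  1.366]))
72 (0, np.float64(192.81432674583795), np.float64(208.49525670925112)) [543.1 172.4 208.5]
60 (0, np.float64(214.20577136594005), np.float64(201.03074360871938)) [540.5 193.6 201. ]
48 (0, np.float64(233.57780205746013), np.float64(189.2818166087883)) [538.2 212.9 189.3]
36 (0, np.float64(250.08376812186208), np.float64(173.76196019696164)) [536.2 229.2 173.8]
28 (0, np.float64(259.1330959636911), np.float64(161.64945711660656)) [535.1 238.2 161.6]
20 (0, np.float64(266.4086217549471), np.float64(148.3954090662454)) [534.2 245.4 148.4]
14 (0, np.float64(270.61464137741063), np.float64(137.8602262612481)) [533.7 249.6 137.9]
8 (0, np.float64(273.696393515449), np.float64(126.9431075223612)) [533.3 252.7 126.9]
4 (0, np.float64(275.1091091643639), np.float64(119.51177561670394)) [533.2 254.1 119.5]
2 (0, np.float64(275.62011384773984), np.float64(115.76366308704196)) [533.1 254.6 115.8]
0 (0, np.float64(276.0), np.float64(112.0)) [533.1 255.  112. ]
```

{"op": "jog_arm", "data": {
  "steps": [
    {"translation":[32.9,79.7,0],"twist":[0,0,1.366],"grip":0},
    {"translation":[32.9,79.7,0],"twist":[0,0,1.366],"grip":0},
    {"translation":[32.9,79.7,0],"twist":[0,0,1.366],"grip":0},
    {"translation":[32.9,79.7,0],"twist":[0,0,1.366],"grip":0},
    {"translation":[32.9,79.7,0],"twist":[0,0,1.366],"grip":0},
    {"translation":[32.9,79.7,0],"twist":[0,0,1.366],"grip":0},
    {"translation":[32.9,79.7,0],"twist":[0,0,1.366],"grip":0},
    {"translation":[32.9,79.7,0],"twist":[0,0,1.366],"grip":0},
    {"translation":[32.9,79.7,0],"twist":[0,0,1.366],"grip":0},
    {"translation":[32.9,79.7,0],"twist":[0,0,1.366],"grip":0},
    {"translation":[32.9,79.7,0],"twist":[0,0,1.366],"grip":0},
    {"translation":[32.9,79.7,0],"twist":[0,0,1.366],"grip":0}
  ],
  "force": 40
}}

```text
t: 2.45
position: [445.4, -82.9, 303.3]
eef_rot: [0.0, 0.998, 0.06, 0.001]
contact_force: [1.3, 0.3, -1.2]
finger_gap: 0.3
```

Run:
```python
from cl import *
from plant import manip
st=manip.sense(); print(st['t'],st['joint_pos'],st['position'])
print(delta(st,Wp(q,[(0,178,300)])[0],Rdown(q[2])))
```

```text
2.45 [-2.39031970e-01 -1.68628207e-01  2.05488803e+00 -6.64901636e-05
  1.25376112e+00 -3.59958035e-01] [445.36078166 -82.91966964 303.26559494]
(array([ 9.96, 24.06, -0.33]), array([0.   , 0.002, 0.001]))
```

{"op": "jog_arm", "data": {
  "steps": [
    {"translation":[10,24,-0.3],"twist":[0,0.002,0],"grip":0},
    {"translation":[10,24,-0.3],"twist":[0,0.002,0],"grip":0},
    {"translation":[10,24,-0.3],"twist":[0,0.002,0],"grip":0},
    {"translation":[10,24,-0.3],"twist":[0,0.002,0],"grip":0},
    {"translation":[10,24,-0.3],"twist":[0,0.002,0],"grip":0},
    {"translation":[10,24,-0.3],"twist":[0,0.002,0],"grip":0},
    {"translation":[10,24,-0.3],"twist":[0,0.002,0],"grip":0}
  ]
}}

```text
t: 3.15
position: [545.2, 156.6, 299.4]
eef_rot: [0.0, 0.998, 0.062, -0.001]
contact_force: [0.2, -1.1, -1.0]
finger_gap: 0.3
```

Run:
```python
from cl import *
from plant import manip
st=manip.sense(); print(st['t'],st['joint_pos'],st['position'],st['contact_force'])
print(delta(st,Wp(q,[(0,178,300)])[0],Rdown(q[2])))
s=manip.snapshot("wrist");pickle.dump(s,open("w2.pkl","wb"))
r=manip.regions_of(s,"clamp_handle");print([(x['conf'],x['xy']) for x in r])
a=s['color'][:,:,::-1].copy()
e=(np.sin(np.radians(18)),np.cos(np.radians(18)))
for P in ([(0,177,39),(0,177+120*e[0],39+120*e[1])],[(73,55,107),(73,-55,107),(0,-55,107),(0,55,107),(73,55,107)],[(-25,55,24),(-25,97,24),(25,97,24),(25,55,24)]):
    cv2.polylines(a,[np.int32(proj(s,Wp(q,P)))],False,(0,0,255),1)
cv2.imwrite("pics/w2.png",cv2.resize(a,None,fx=1.5,fy=1.5))
```

```text
3.15 [2.35729262e-01 6.44809923e-02 1.84052904e+00 2.80481704e-04
 1.23917811e+00 1.11488821e-01] [545.1817368  156.6334404  299.41178347] [ 0.21834064 -1.07052705 -1.02515532]
(array([-0.03,  0.11,  0.06]), array([ 0.   , -0.003, -0.003]))
[(0.84, [259.0, 150.2]), (0.74, [417.3, 352.3])]
```

View pics/w2.png

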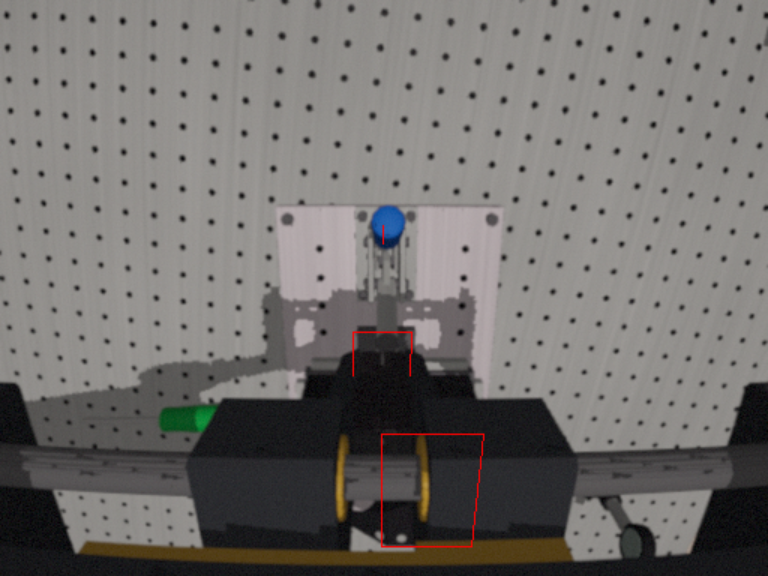

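{"op": "jog_arm", "data": {
  "steps": [
    {"translation":[0,0.1,-5],"twist":[0,0,0],"grip":0},
    {"translation":[0,0.1,-9.1],"twist":[0,0,0],"grip":0},
    {"translation":[-0.1,0.7,-9.1],"twist":[0,0,0],"grip":0},
    {"translation":[-0.2,1.6,-9.1],"twist":[0,0,0],"grip":0},
    {"translation":[-0.3,2.6,-9.4],"twist":[0,0,0],"grip":0},
    {"translation":[-0.5,3.7,-9.8],"twist":[0,0,0],"grip":0},
    {"translation":[-0.6,4.7,-10.4],"twist":[0,0,0],"grip":0},
    {"translation":[-0.7,5.6,-11.0],"twist":[0,0,0],"grip":0},
    {"translation":[-0.8,6.5,-11.8],"twist":[0,0,0],"grip":0},
    {"translation":[-0.9,7.3,-12.6],"twist":[0,0,0],"grip":0}
  ]
}}

```text
t: 4.25
position: [535.8, 229.2, 173.1]
eef_rot: [-0.0, 0.998, 0.061, -0.001]
contact_force: [0.1, 1.1, -0.2]
finger_gap: 0.4
```

Run:
```python
from cl import *
from plant import manip
s=manip.snapshot("scene")
print(manip.sense()['position'],manip.sense()['contact_force'])
cv2.imwrite("pics/s3.png",cv2.resize(s['color'][140:320,240:430,::-1],None,fx=3,fy=3))
```

```text
[534.65741975 229.66852025 171.2666758 ] [-1.04127959  0.82544881 -1.76939165]
```

View pics/s3.png

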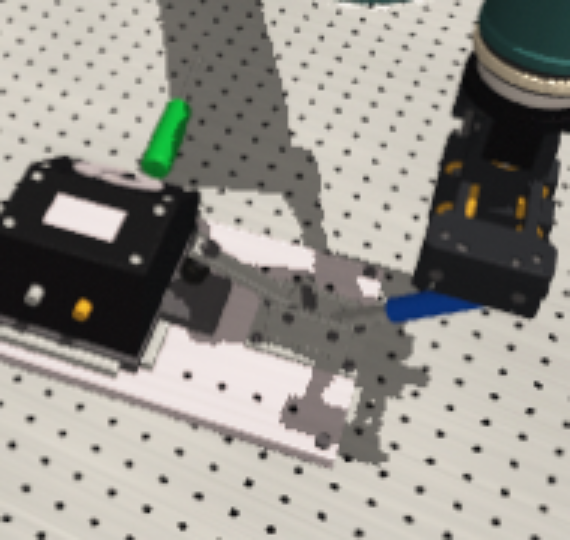

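{"op": "jog_arm", "data": {
  "steps": [
    {"translation":[-0.1,0.9,-1.2],"grip":0},
    {"translation":[-0.2,1.3,-1.9],"grip":0},
    {"translation":[-0.2,1.6,-2.5],"grip":0},
    {"translation":[-0.2,1.8,-3.1],"grip":0},
    {"translation":[-0.25,2.0,-3.6],"grip":0},
    {"translation":[-0.3,2.2,-4.2],"grip":0},
    {"translation":[-0.3,2.3,-4.7],"grip":0},
    {"translation":[-0.3,2.4,-5.2],"grip":0},
    {"translation":[-0.3,2.5,-5.6],"grip":0},
    {"translation":[-0.3,2.5,-5.8],"grip":0}
  ]
}}

```text
schema error: expected keys twist, translation, grip
```

{"op": "jog_arm", "data": {
  "steps": [
    {"translation":[-0.1,0.9,-1.2],"twist":[0,0,0],"grip":0},
    {"translation":[-0.2,1.3,-1.9],"twist":[0,0,0],"grip":0},
    {"translation":[-0.2,1.6,-2.5],"twist":[0,0,0],"grip":0},
    {"translation":[-0.2,1.8,-3.1],"twist":[0,0,0],"grip":0},
    {"translation":[-0.25,2.0,-3.6],"twist":[0,0,0],"grip":0},
    {"translation":[-0.3,2.2,-4.2],"twist":[0,0,0],"grip":0},
    {"translation":[-0.3,2.3,-4.7],"twist":[0,0,0],"grip":0},
    {"translation":[-0.3,2.4,-5.2],"twist":[0,0,0],"grip":0},
    {"translation":[-0.3,2.5,-5.6],"twist":[0,0,0],"grip":0},
    {"translation":[-0.3,2.5,-5.8],"twist":[0,0,0],"grip":0}
  ]
}}

```text
t: 5.3
position: [532.9, 253.1, 115.4]
eef_rot: [-0.0, 0.998, 0.06, -0.001]
contact_force: [-2.8, -0.4, 10.4]
finger_gap: 0.3
```

Run:
```python
from cl import *
from plant import manip
s=manip.snapshot("scene")
print(manip.sense()['position'],manip.sense()['contact_force'])
cv2.imwrite("pics/s4.png",cv2.resize(s['color'][140:320,240:430,::-1],None,fx=3,fy=3))
```

```text
[532.90339685 253.10861088 115.63147416] [-0.885598   -0.16071602  2.65133251]
```

View pics/s4.png

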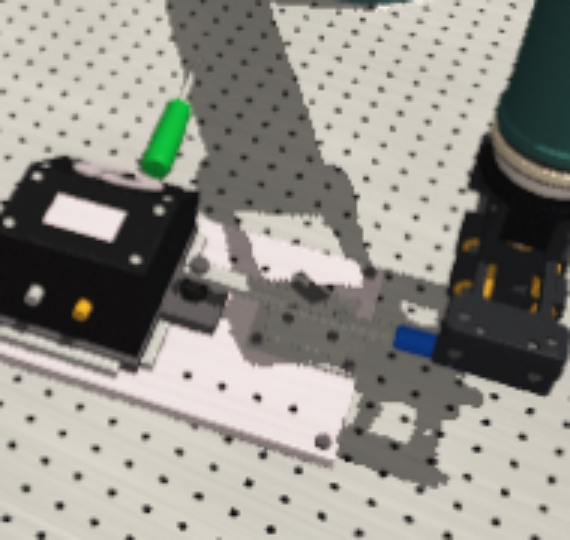

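{"op": "jog_arm", "data": {
  "steps": [
    {"translation":[0,0,-0.2],"twist":[0,0,0],"grip":0},
    {"translation":[0,0,-0.4],"twist":[0,0,0],"grip":0},
    {"translation":[0,0,-0.4],"twist":[0,0,0],"grip":0}
  ]
}}

```text
t: 5.65
position: [533.2, 253.2, 115.1]
eef_rot: [-0.0, 0.998, 0.06, -0.001]
contact_force: [-9.3, -4.5, 20.7]
finger_gap: 0.4
```

{"op": "jog_arm", "data": {
  "steps": [
    {"translation":[0,0,2],"twist":[0,0,0],"grip":0},
    {"translation":[0,-1,6],"twist":[0,0,0],"grip":0},
    {"translation":[-2,-4,11],"twist":[0,0,0],"grip":0},
    {"translation":[-4,-8,15],"twist":[0,0,0],"grip":0.5},
    {"translation":[-6,-12,17],"twist":[0,0,0],"grip":1}
  ]
}}

```text
t: 6.15
position: [481.3, 148.0, 274.9]
eef_rot: [-0.0, 0.998, 0.061, 0.001]
contact_force: [0.2, -0.3, 0.2]
finger_gap: 14.5
```

Run:
```python
from cl import *
from plant import manip
s=manip.snapshot("scene")
cv2.imwrite("pics/s5.png",cv2.resize(s['color'][140:320,240:430,::-1],None,fx=3,fy=3))
st=manip.sense();w=manip.snapshot("wrist")
print(st['t'],st['position'],st['contact_force'],st['joint_pos'])
o=st['eef_rot'];R0=Ro.from_quat([o[1],o[2],o[3],o[0]]).as_matrix()
Rc=w['R']@R0; cc=R0.T@(-w['R'].T@w['t']-st['position'])
print("cam axes in tool (rows)",np.round(Rc,3),"cam pos in tool",cc)
np.savez("cam.npz",Rc=Rc,cc=cc)
a=q[2];Rh=np.array([[np.cos(a),-np.sin(a),0],[np.sin(a),np.cos(a),0],[0,0,1]])
z=np.array([-np.sin(np.radians(35)),0,np.cos(np.radians(35))]);x=np.array([np.cos(np.radians(35)),0,np.sin(np.radians(35))])
Rp=Rh@np.array([x,np.cross(z,x),z]).T
port=Wp(q,[(-36,0,85)])[0]
print("port",port,"z",Rp[:,2])
for al in (-9,81,171,-99):
  b=np.radians(al); xj=Rp@np.array([np.cos(b),np.sin(b),0]) ; zt=-Rp[:,2]; Rt=np.array([xj,np.cross(zt,xj),zt]).T
  for d in (120,160,200):
    T=port+Rp[:,2]*d; pc=Rc@(Rt.T@(port-T)-cc); 
    print(al,d,np.round(T,0),"pix",np.round(w['fx']*pc[:2]/pc[2]+[w['cx'],w['cy']],0),pc[2],delta(st,T,Rt))
```

```text
6.2 [479.69969586 143.75383764 278.30322507] [-1.73505636 -2.09695612  1.54611412] [ 0.24317083 -0.05309768  1.99854831 -0.00342051  1.19266784  0.12313953]
cam axes in tool (rows) [[ 1.    -0.001 -0.001]
 [ 0.     0.949 -0.317]
 [ 0.001  0.317  0.949]] cam pos in tool [ -0.2499585  -82.23011494 -82.73911987]
port [530.76528434 -23.36234989  85.        ] z [-0.56934975 -0.06950392  0.81915204]
-9 120 [462. -32. 183.] pix [255. 209.] 218.34399041154387 (array([ -1.73, -17.55,  -9.5 ]), array([ 0.124, -0.595, -0.151]))
-9 160 [440. -34. 216.] pix [255. 191.] 256.28655696183483 (array([ -4.  , -17.82,  -6.22]), array([ 0.124, -0.595, -0.151]))
-9 200 [417. -37. 249.] pix [255. 178.] 294.22912351212574 (array([ -6.28, -18.1 ,  -2.95]), array([ 0.124, -0.595, -0.151]))
81 120 [462. -32. 183.] pix [255. 209.] 218.34399041154387 (array([ -1.73, -17.55,  -9.5 ]), array([-0.368, -0.548,  1.366]))
81 160 [440. -34. 216.] pix [255. 191.] 256.28655696183483 (array([ -4.  , -17.82,  -6.22]), array([-0.368, -0.548,  1.366]))
81 200 [417. -37. 249.] pix [255. 178.] 294.22912351212574 (array([ -6.28, -18.1 ,  -2.95]), array([-0.368, -0.548,  1.366]))
171 120 [462. -32. 183.] pix [255. 209.] 218.34399041154387 (array([ -1.73, -17.55,  -9.5 ]), array([-0.89 , -0.175,  2.85 ]))
171 160 [440. -34. 216.] pix [255. 191.] 256.28655696183483 (array([ -4.  , -17.82,  -6.22]), array([-0.89 , -0.175,  2.85 ]))
171 200 [417. -37. 249.] pix [255. 178.] 294.22912351212574 (array([ -6.28, -18.1 ,  -2.95]), array([-0.89 , -0.175,  2.85 ]))
-99 120 [462. -32. 183.] pix [255. 209.] 218.3439904115439 (array([ -1.73, -17.55,  -9.5 ]), array([ 0.581, -0.381, -1.666]))
-99 160 [440. -34. 216.] pix [255. 191.] 256.28655696183483 (array([ -4.  , -17.82,  -6.22]), array([ 0.581, -0.381, -1.666]))
-99 200 [417. -37. 249.] pix [255. 178.] 294.22912351212574 (array([ -6.28, -18.1 ,  -2.95]), array([ 0.581, -0.381, -1.666]))
```

View pics/s5.png

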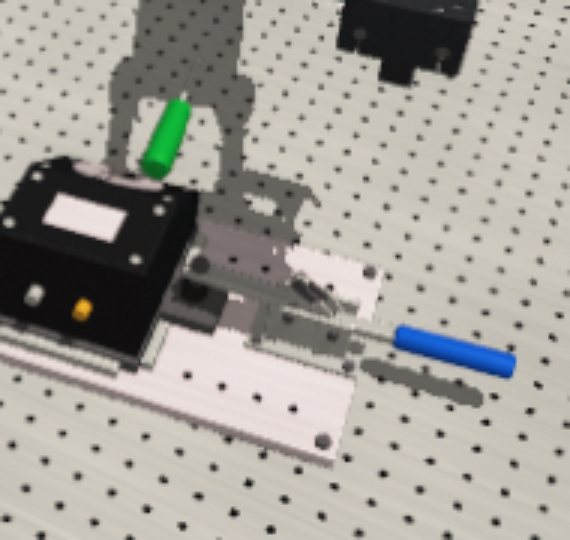

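{"op": "jog_arm", "data": {
  "steps": [
    {"translation":[-4,-17.8,-6.2],"twist":[0.124,-0.595,-0.151],"grip":1},
    {"translation":[-4,-17.8,-6.2],"twist":[0.124,-0.595,-0.151],"grip":1},
    {"translation":[-4,-17.8,-6.2],"twist":[0.124,-0.595,-0.151],"grip":1},
    {"translation":[-4,-17.8,-6.2],"twist":[0.124,-0.595,-0.151],"grip":1},
    {"translation":[-4,-17.8,-6.2],"twist":[0.124,-0.595,-0.151],"grip":1},
    {"translation":[-4,-17.8,-6.2],"twist":[0.124,-0.595,-0.151],"grip":1},
    {"translation":[-4,-17.8,-6.2],"twist":[0.124,-0.595,-0.151],"grip":1}
  ]
}}

```text
t: 6.95
position: [440.5, -29.9, 209.7]
eef_rot: [-0.043, 0.955, -0.017, 0.294]
contact_force: [0.1, 0.4, 0.8]
finger_gap: 78.2
```

```bash
cat > port.py <<'E'
from cl import *
def ports(q,al=0):
    a=q[2];Rh=np.array([[np.cos(a),-np.sin(a),0],[np.sin(a),np.cos(a),0],[0,0,1]])
    k=np.radians(35);z=np.array([-np.sin(k),0,np.cos(k)]);x=np.array([np.cos(k),0,np.sin(k)])
    return Wp(q,[(-36,0,85)])[0],Rh@np.array([x,np.cross(z,x),z]).T
def Rt(q,al):
    p,Rp=ports(q);b=np.radians(al);xj=Rp@np.array([np.cos(b),np.sin(b),0]);zt=-Rp[:,2]
    return np.array([xj,np.cross(zt,xj),zt]).T
E
python3 - <<'E'
from port import *
from plant import manip
st=manip.sense();print(st['t'],st['position'],st['joint_pos'],st['finger_gap'])
w=manip.snapshot("wrist");pickle.dump(w,open("w6.pkl","wb"))
for th in("port","head"):
    r=manip.regions_of(w,th);print(th,[(x['conf'],x['xy'],x['pixels'].sum()) for x in r])
a=w['color'][:,:,::-1]
cv2.imwrite("pics/w6.png",cv2.resize(a,None,fx=1.5,fy=1.5))
p,Rp=ports(q)
b=cv2.resize(a[110:290,160:350],None,fx=4,fy=4,interpolation=cv2.INTER_CUBIC)[:600]
th=np.linspace(0,2*np.pi,60)
for r,zz in((34,0),(17.8,0),(34,-3)):
    uv=proj(w,[p+Rp@np.array([r*np.cos(k),r*np.sin(k),zz]) for k in th])
    cv2.polylines(b,[np.int32((uv-[160,110]+.5)*4-.5)],True,(0,255,0),1,cv2.LINE_AA)
cv2.imwrite("pics/w6b.png",b)
E
```

```text
6.95 [440.53248053 -29.93172619 209.72724994] [-0.25993596 -0.40255916  2.49985404  0.44782238  0.51959791 -0.55544585] 78.16613495395252
port [(0.74, [263.0, 182.7], np.int64(12576))]
head [(0.86, [274.9, 173.5], np.int64(24883))]
```

View pics/w6.png

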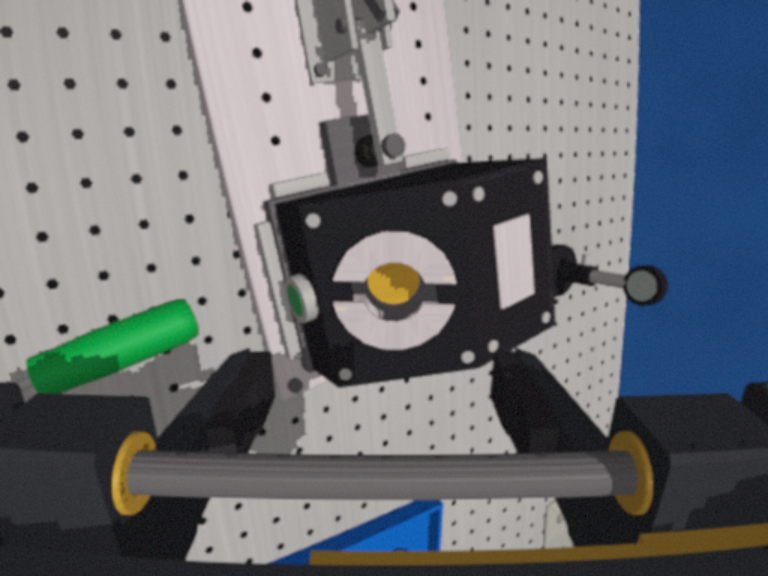

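View pics/w6b.png

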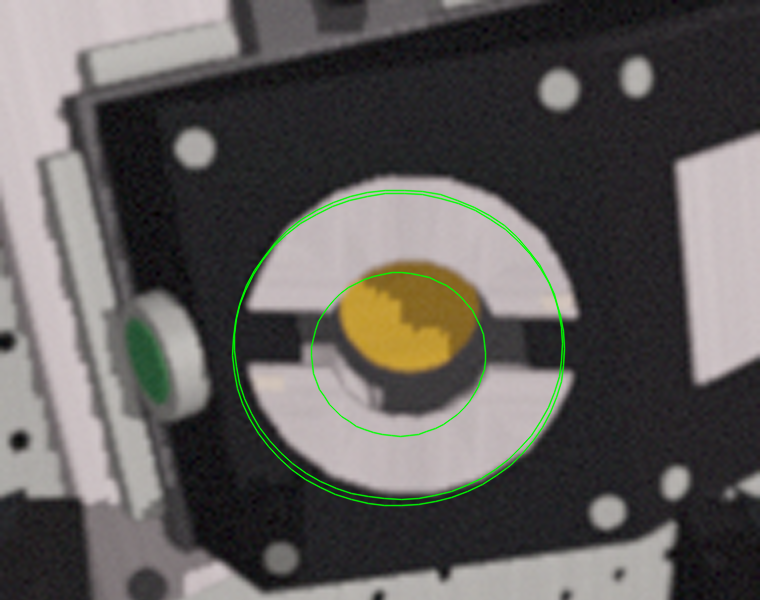

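{"op": "jog_arm", "data": {
  "steps": [
    {"translation":[0,0,0],"twist":[0,0,0],"grip":1},
    {"translation":[0,0,0],"twist":[0,0,0],"grip":1},
    {"translation":[0,0,0],"twist":[0,0,0],"grip":1}
  ]
}}

```text
t: 7.4
position: [440.9, -29.3, 210.1]
eef_rot: [-0.044, 0.954, -0.016, 0.295]
contact_force: [-0.5, -0.2, 0.3]
finger_gap: 87.9
```

```bash
cat > shot.py <<'E'
from port import *
from plant import manip
import sys
n=sys.argv[1]
st=manip.sense();print(st['t'],st['position'],np.round(st['joint_pos'],3),np.round(st['contact_force'],1),st['finger_gap'])
w=manip.snapshot("wrist");pickle.dump(w,open(n+".pkl","wb"))
p,Rp=ports(q)
print(delta(st,p+Rp[:,2]*160,Rt(q,-9)))
a=w['color'][:,:,::-1]
b=cv2.resize(a[110:290,160:350],None,fx=4,fy=4,interpolation=cv2.INTER_CUBIC)[:600]
cv2.imwrite("pics/"+n+"raw.png",b)
th=np.linspace(0,2*np.pi,60)
def dr(P):
    uv=proj(w,P);cv2.polylines(b,[np.int32((uv-[160,110]+.5)*4-.5)],True,(0,255,0),1,cv2.LINE_AA)
for r,zz in((34,0),(17.8,0)): dr([p+Rp@np.array([r*np.cos(k),r*np.sin(k),zz]) for k in th])
dr(Wp(q,[(73,55,107),(73,-55,107),(0,-55,107),(0,55,107)]));dr(Wp(q,[(0,55,107),(-69,55,59),(-69,-55,59),(0,-55,107)]))
cv2.imwrite("pics/"+n+".png",b)
E
python3 shot.py w7
```

```text
7.4 [440.94545542 -29.33508505 210.12415006] [-0.259 -0.403  2.499  0.449  0.519 -0.558] [-0.5 -0.2  0.3] 87.9360661914772
(array([-0.13, -0.51,  0.59]), array([-0.003, -0.006, -0.003]))
```

View pics/w7.png

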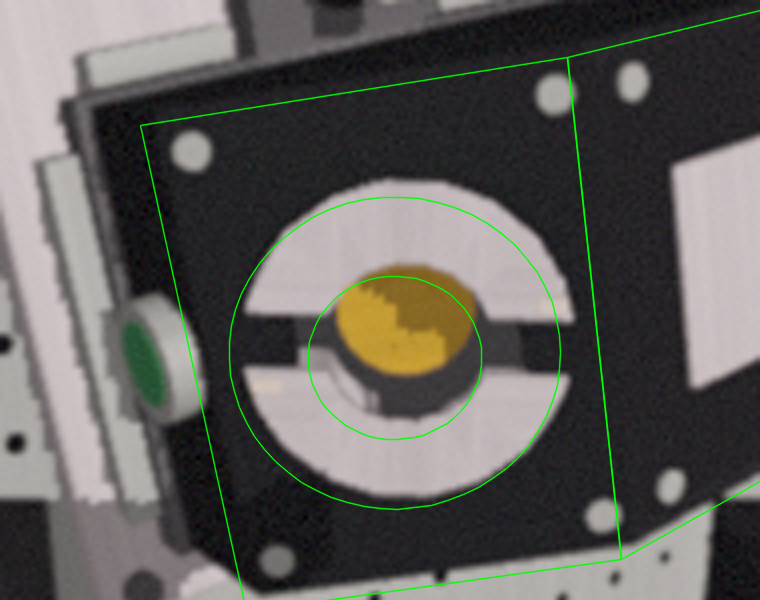

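Run:
```python
from port import *
from plant import manip
st=manip.sense();p,Rp=ports(q)
for al in(0,-9,81): print(al,delta(st,p+Rp[:,2]*120,Rt(q,al)),p+Rp[:,2]*120)
```

```text
0 (array([ 2.16, -0.22, -2.68]), array([-0.092, -0.017,  0.126])) [462.44331479 -31.70282024 183.29824531]
-9 (array([ 2.16, -0.22, -2.68]), array([-0.003, -0.006, -0.003])) [462.44331479 -31.70282024 183.29824531]
81 (array([ 2.16, -0.22, -2.68]), array([-0.892, -0.117,  1.287])) [462.44331479 -31.70282024 183.29824531]
```

{"op": "jog_arm", "data": {
  "steps": [
    {"translation":[2.2,-0.2,-2.7],"twist":[-0.892,-0.117,1.287],"grip":1},
    {"translation":[2.2,-0.2,-2.7],"twist":[-0.892,-0.117,1.287],"grip":1},
    {"translation":[2.2,-0.2,-2.7],"twist":[-0.892,-0.117,1.287],"grip":1},
    {"translation":[2.2,-0.2,-2.7],"twist":[-0.892,-0.117,1.287],"grip":1},
    {"translation":[2.2,-0.2,-2.7],"twist":[-0.892,-0.117,1.287],"grip":1},
    {"translation":[2.2,-0.2,-2.7],"twist":[-0.892,-0.117,1.287],"grip":1},
    {"translation":[2.2,-0.2,-2.7],"twist":[-0.892,-0.117,1.287],"grip":1},
    {"translation":[2.2,-0.2,-2.7],"twist":[-0.892,-0.117,1.287],"grip":1},
    {"translation":[2.2,-0.2,-2.7],"twist":[-0.892,-0.117,1.287],"grip":1},
    {"translation":[2.2,-0.2,-2.7],"twist":[-0.892,-0.117,1.287],"grip":1},
    {"translation":[2.2,-0.2,-2.7],"twist":[-0.892,-0.117,1.287],"grip":1},
    {"translation":[2.2,-0.2,-2.7],"twist":[-0.892,-0.117,1.287],"grip":1}
  ]
}}

```text
t: 8.65
position: [462.6, -31.8, 182.9]
eef_rot: [0.181, 0.686, 0.662, 0.24]
contact_force: [0.0, 0.1, 0.1]
finger_gap: 88.5
```

```bash
python3 shot.py w8;  python3 - <<'E'
from port import *
from plant import manip
st=manip.sense();p,Rp=ports(q)
print(delta(st,p+Rp[:,2]*120,Rt(q,81)))
E
```

```text
8.65 [462.60747712 -31.7591198  182.93287131] [-0.246 -0.297  2.493  0.531  0.42  -2.211] [0.  0.1 0.1] 88.50491559425447
(array([-2.29, -0.27,  3.31]), array([ 0.894,  0.11 , -1.286]))
(array([-0.02,  0.01,  0.03]), array([-0.002,  0.   ,  0.002]))
```

View pics/w8.png

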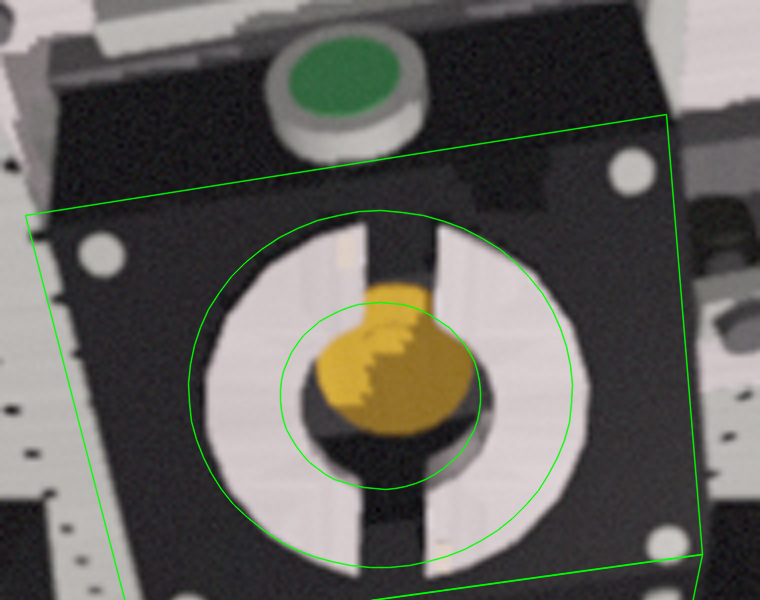

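```bash
cat > ring.py <<'E'
from port import *
from scipy.optimize import least_squares
cr=lambda p:crop(p,4,160,110)
obs=[]
for n in("w7","w8"):
    w=load(n+".pkl");im=w['color'].astype(int)
    g=np.uint8(im.min(2)>115)
    cen=proj(w,[ports(q)[0]])[0]
    k,lab,stt,ce=cv2.connectedComponentsWithStats(g)
    m=np.zeros_like(g)
    for i in range(1,k):
        if stt[i,4]>700 and np.hypot(*(ce[i]-cen))<45 and stt[i,2]<110: m|=np.uint8(lab==i);print(n,stt[i],ce[i])
    # cut by radius
    cs_,_=cv2.findContours(m,cv2.RETR_EXTERNAL,cv2.CHAIN_APPROX_NONE)
    pts=cv2.convexHull(np.concatenate(cs_))[:,0].astype(float)
    # move outward half a pixel handled approx
    cm=pts.mean(0);pts+= (pts-cm)/np.linalg.norm(pts-cm,axis=1)[:,None]*0.4
    obs.append((w,pts))
    v=cv2.cvtColor(m*255,cv2.COLOR_GRAY2BGR);cv2.imwrite(f"pics/m_{n}.png",v)
p0,Rp=ports(q)
def onplane(w,pt,C):
    c,d=ray(w,pt);nrm=Rp[:,2];return c+d*(nrm@(C-c))/(nrm@d)
def f(x,ob=obs):
    C=p0+Rp@x;r=[]
    for w,pts in ob:
        for pt in pts: r.append(np.linalg.norm(onplane(w,pt,C)-C)-34)
    return np.array(r)
for ob in(obs,obs[:1],obs[1:]):
    r=least_squares(f,[0,0,0],loss='soft_l1',kwargs={'ob':ob});print("offset in port frame",np.round(r.x,2),"rms",np.sqrt(np.mean(f(r.x,ob)**2)))
r=least_squares(f,[0,0,0],loss='soft_l1');C=p0+Rp@r.x;print("port world",C)
for n,a,b in(("w8",(401,240),(393,565)),("w7",(268,341),(548,350))):
    w=load(n+".pkl");A=onplane(w,cr(a),C);B=onplane(w,cr(b),C)
    for P in(A,B): 
        d=Rp.T@(P-C);print(n,np.round(d,1),np.degrees(np.arctan2(d[1],d[0])))
    d=Rp.T@(B-A);print("slot angle",np.degrees(np.arctan2(d[1],d[0])))
E
python3 ring.py
```

```text
w7 [ 222  155   81   36 1758] [262.22753129 172.52901024]
w7 [ 221  197   81   37 1679] [259.93984515 216.26086957]
w8 [ 212  166   40   88 2165] [231.81986143 209.02032333]
w8 [ 266  166   41   88 2238] [285.44191242 210.79803396]
offset in port frame [2.77 2.76 0.53] rms 0.48562239606802493
offset in port frame [3.11 3.61 2.36] rms 0.19858408360829402
offset in port frame [1.41 2.7  2.82] rms 0.1553510943089965
port world [532.37585721 -20.38300889  87.02294981]
w8 [-30.9   5.2   0. ] 170.42895634173604
w8 [30.4 -5.7  0. ] -10.543436830247682
slot angle -10.05335165010167
w7 [-27.7   5.4  -0. ] 168.95998538653845
w7 [28.5 -5.3  0. ] -10.501480978339838
slot angle -10.767198094245165
```

Run:
```python
import cv2,numpy as np
a=cv2.imread("pics/m_w7.png");b=cv2.imread("pics/m_w8.png");cv2.imwrite("pics/mm.png",np.hstack([a[60:330,100:400],b[60:330,100:400]]))
```

```text
(no output)
```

View pics/mm.png

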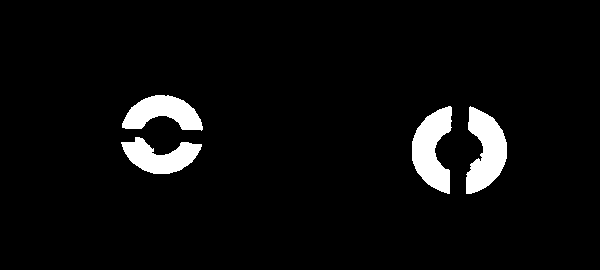

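View pics/w7raw.png

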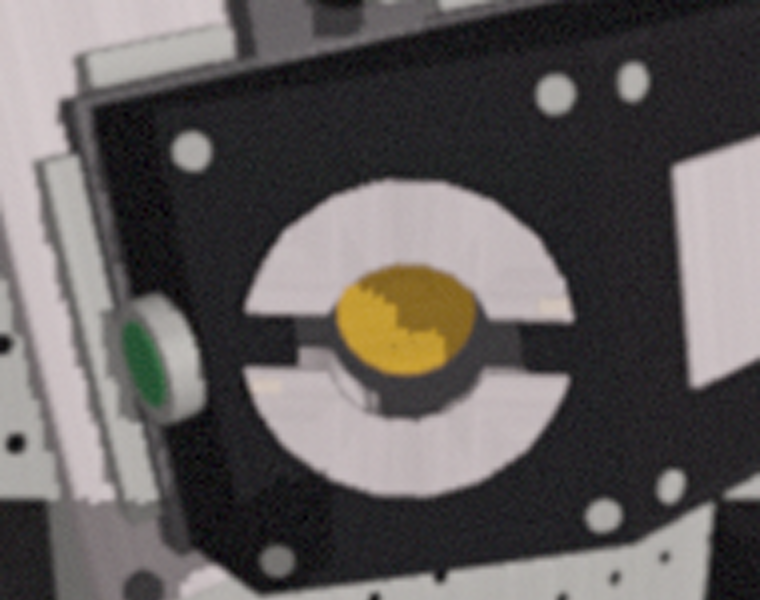

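```bash
cat >> ring.py <<'E'
print("---")
W=[Rt(q,-9),Rt(q,81)]
def f2(x):
    r=[];C=p0+Rp@np.array([x[0],x[1],x[5] if len(x)>5 else 0])
    for (w,pts),R in zip(obs,W):
        w2=dict(w); w2['t']=w['t']-w['R']@(R@np.array([x[2],x[3],x[4]]))
        for pt in pts: r.append(np.linalg.norm(onplane(w2,pt,C)-C)-34)
    return np.array(r+list(np.array(x[2:5])/10)+([x[5]/10] if len(x)>5 else []))
for x0 in ([0]*5,[0]*6):
    r=least_squares(f2,x0,loss='soft_l1');print(np.round(r.x,2),np.sqrt(np.mean(r.fun**2)))
E
python3 ring.py|sed -n '/---/,$p'
```

```text
---
[ 2.81  2.38 -0.1   1.34  2.59] 0.18315523608597478
[ 2.81  2.38 -0.1   1.34  1.3   1.3 ] 0.1807322095526968
```

Run:
```python
from port import *
from plant import manip
st=manip.sense()
print(delta(st,(466,-294.5,215),Rdown(np.radians(71))))
```

```text
(array([  0.34, -26.27,   3.2 ]), array([ 0.015,  0.613, -0.284]))
```

{"op": "jog_arm", "data": {
  "steps": [
    {"translation":[0,-1,4],"twist":[0,0,0],"grip":1},
    {"translation":[0.1,-5,7],"twist":[0,0.1,0],"grip":1},
    {"translation":[0.3,-26.3,6],"twist":[0.015,0.613,-0.284],"grip":1},
    {"translation":[0.3,-26.3,6],"twist":[0.015,0.613,-0.284],"grip":1},
    {"translation":[0.3,-26.3,5],"twist":[0.015,0.613,-0.284],"grip":1},
    {"translation":[0.3,-26.3,4],"twist":[0.015,0.613,-0.284],"grip":1},
    {"translation":[0.3,-26.3,3.2],"twist":[0.015,0.613,-0.284],"grip":1},
    {"translation":[0.3,-26.3,3.2],"twist":[0.015,0.613,-0.284],"grip":1},
    {"translation":[0.3,-26.3,3.2],"twist":[0.015,0.613,-0.284],"grip":1},
    {"translation":[0.3,-26.3,3.2],"twist":[0.015,0.613,-0.284],"grip":1}
  ]
}}

```text
t: 9.7
position: [465.2, -293.3, 215.4]
eef_rot: [0.0, 0.813, 0.582, 0.001]
contact_force: [0.3, -0.3, -0.1]
finger_gap: 88.3
```

Run:
```python
from port import *
from plant import manip
st=manip.sense();w=manip.snapshot("wrist");pickle.dump(w,open("w9.pkl","wb"))
print(st['t'],st['position'],np.round(st['joint_pos'],3),delta(st,(466,-294.5,215),Rdown(np.radians(71))))
for th in("fresh_cartridge","cartridge_bar"):
    print(th,[(x['conf'],x['xy'],x['pixels'].sum()) for x in manip.regions_of(w,th)])
a=cv2.resize(w['color'][:,:,::-1],None,fx=1.5,fy=1.5,interpolation=cv2.INTER_CUBIC)
cv2.imwrite("pics/w9raw.png",a)
C=np.array([466,-294.5,0])
b=np.radians(-19);X=np.array([np.cos(b),np.sin(b),0]);Y=np.array([-X[1],X[0],0]);Z=np.array([0,0,1])
dr=lambda P,col:cv2.polylines(a,[np.int32((proj(w,P)+.5)*1.5-.5)],True,col,1,cv2.LINE_AA)
th=np.linspace(0,2*np.pi,40)
for r,z in((25,41),(25,35)): dr([C+r*np.cos(k)*X+r*np.sin(k)*Y+z*Z for k in th],(255,0,255))
dr([C+i*X+j*Y+67*Z for i,j in((23,7),(23,-7),(-23,-7),(-23,7))],(255,0,255))
cv2.imwrite("pics/w9.png",a)
```

```text
9.7 [ 465.15113921 -293.34102998  215.42870075] [-6.080e-01  1.000e-01  1.964e+00  1.000e-03  1.076e+00 -1.851e+00] (array([ 0.08, -0.12, -0.04]), array([-0.   ,  0.001, -0.003]))
fresh_cartridge [(0.59, [252.8, 184.3], np.int64(2655))]
cartridge_bar [(0.8, [256.2, 186.5], np.int64(2704))]
```

View pics/w9.png

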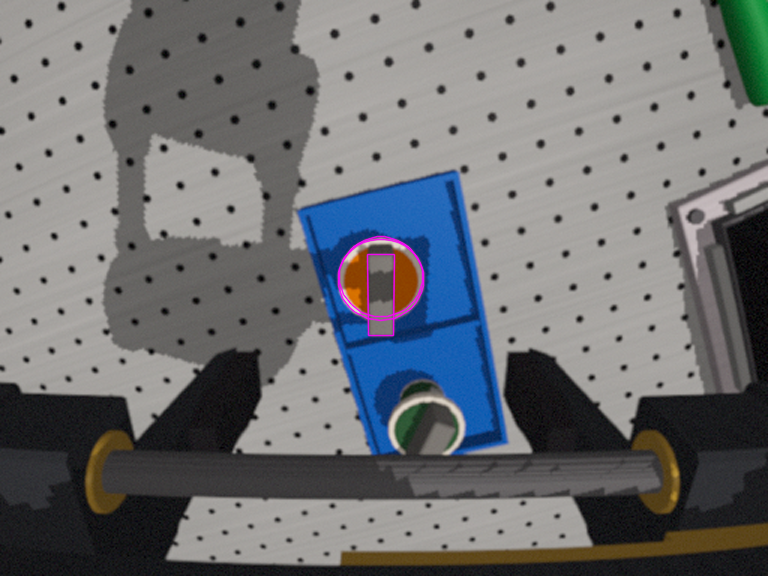

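Run:
```python
from port import *
for n in("w9",):
    w=load(n+".pkl");a=w['color'][140:245,200:310,::-1]
    a=cv2.resize(a,None,fx=5.5,fy=5.5,interpolation=cv2.INTER_CUBIC);r=a.copy()
    C=np.array([466,-294.5,0]);b=np.radians(-19);X=np.array([np.cos(b),np.sin(b),0]);Y=np.array([-X[1],X[0],0]);Z=np.array([0,0,1])
    dr=lambda P,col:cv2.polylines(a,[np.int32((proj(w,P)-[200,140]+.5)*5.5-.5)],True,col,1,cv2.LINE_AA)
    th=np.linspace(0,2*np.pi,40)
    for rr,z in((25,41),(25,35)): dr([C+rr*np.cos(k)*X+rr*np.sin(k)*Y+z*Z for k in th],(255,0,255))
    for z in(41,67):dr([C+i*X+j*Y+z*Z for i,j in((23,7),(23,-7),(-23,-7),(-23,7))],(255,0,255))
    cv2.imwrite("pics/w9z.png",a)
```

```text
(no output)
```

View pics/w9z.png

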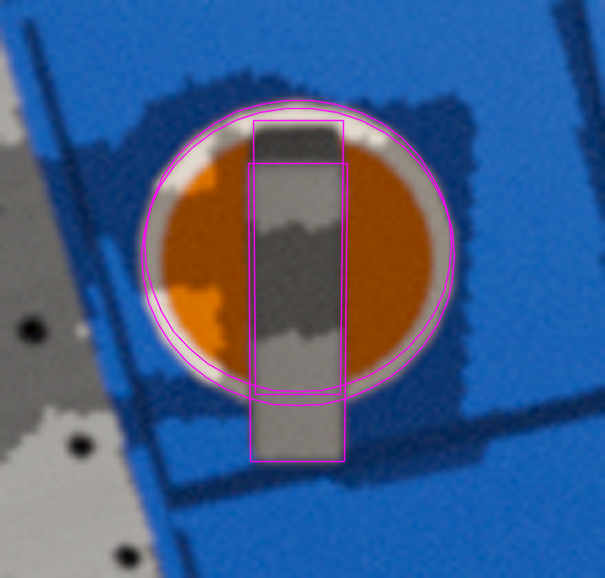

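{"op": "jog_arm", "data": {
  "steps": [
    {"translation":[0.1,-0.1,-4],"twist":[0,0,0],"grip":1},
    {"translation":[0.1,-0.1,-7.5],"twist":[0,0,0],"grip":1},
    {"translation":[0.1,-0.1,-9.7],"twist":[0,0,0],"grip":1},
    {"translation":[0.1,-0.1,-10.7],"twist":[0,0,0],"grip":0.6},
    {"translation":[0.1,-0.1,-10.7],"twist":[0,0,0],"grip":0.4}
  ],
  "force": 40
}}

```text
t: 10.35
position: [465.9, -294.8, 107.2]
eef_rot: [-0.001, 0.813, 0.582, -0.0]
contact_force: [-0.7, 0.7, 0.3]
finger_gap: 74.6
```

Run:
```python
from port import *
from plant import manip
st=manip.sense();w=manip.snapshot("wrist")
print(st['t'],st['position'],st['contact_force'],delta(st,(466.5,-294.6,108),Rdown(np.radians(71))))
cv2.imwrite("pics/w10.png",cv2.resize(w['color'][:,:,::-1],None,fx=1.5,fy=1.5))
```

```text
10.35 [ 465.90237138 -294.80917792  107.18874607] [-0.66494608  0.65267898  0.32292344] (array([0.06, 0.02, 0.08]), array([-0.001, -0.001, -0.003]))
```

View pics/w10.png

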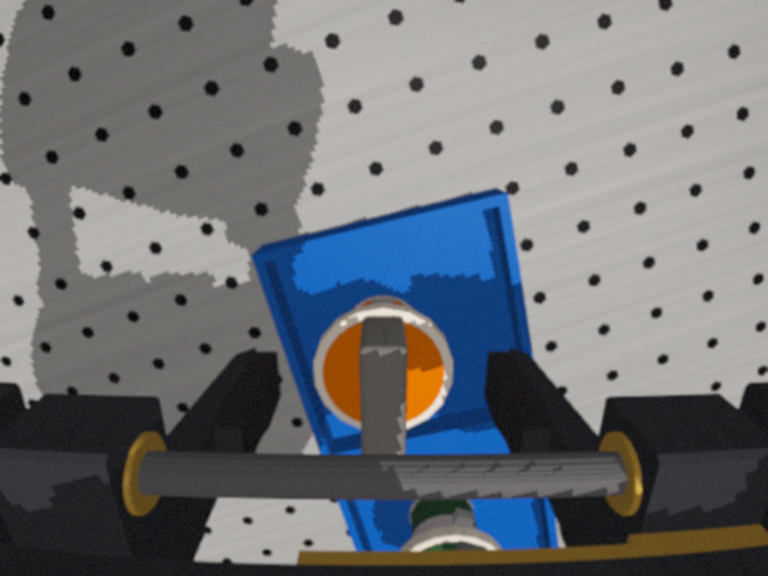

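{"op": "jog_arm", "data": {
  "steps": [
    {"translation":[0,0,0.05],"twist":[0,0,0],"grip":0.3},
    {"translation":[0,0,0.05],"twist":[0,0,0],"grip":0.2},
    {"translation":[0,0,0.05],"twist":[0,0,0],"grip":0},
    {"translation":[0,0,0.05],"twist":[0,0,0],"grip":0},
    {"translation":[0,0,0.05],"twist":[0,0,0],"grip":0},
    {"translation":[0,0,0.05],"twist":[0,0,0],"grip":0},
    {"translation":[0,0,0.05],"twist":[0,0,0],"grip":0},
    {"translation":[0,0,0.05],"twist":[0,0,0],"grip":0}
  ],
  "force": 45
}}

```text
t: 11.2
position: [467.5, -297.2, 109.8]
eef_rot: [0.002, 0.813, 0.582, 0.0]
contact_force: [-0.7, -1.7, 6.3]
finger_gap: 13.9
```

{"op": "jog_arm", "data": {
  "steps": [
    {"translation":[0,0,0],"twist":[0,0,0],"grip":0},
    {"translation":[0,0,0],"twist":[0,0,0],"grip":0}
  ]
}}

```text
t: 11.4
position: [467.5, -297.2, 109.8]
eef_rot: [0.002, 0.813, 0.582, 0.0]
contact_force: [-0.9, -2.6, 5.8]
finger_gap: 13.6
```

Run:
```python
from port import *
from plant import manip
st=manip.sense();w=manip.snapshot("wrist")
print(st['t'],st['position'],st['contact_force'],delta(st,(466.5,-294.6,108),Rdown(np.radians(71))))
cv2.imwrite("pics/w11.png",cv2.resize(w['color'][:,:,::-1],None,fx=1.5,fy=1.5))
s=manip.snapshot("scene")
cv2.imwrite("pics/s11.png",cv2.resize(s['color'][80:230,120:290,::-1],None,fx=4,fy=4))
```

```text
11.4 [ 467.50620921 -297.18600073  109.842801  ] [-0.88925482 -2.58881084  5.81026953] (array([-0.1 ,  0.26, -0.18]), array([ 0.003,  0.002, -0.002]))
```

View pics/w11.png

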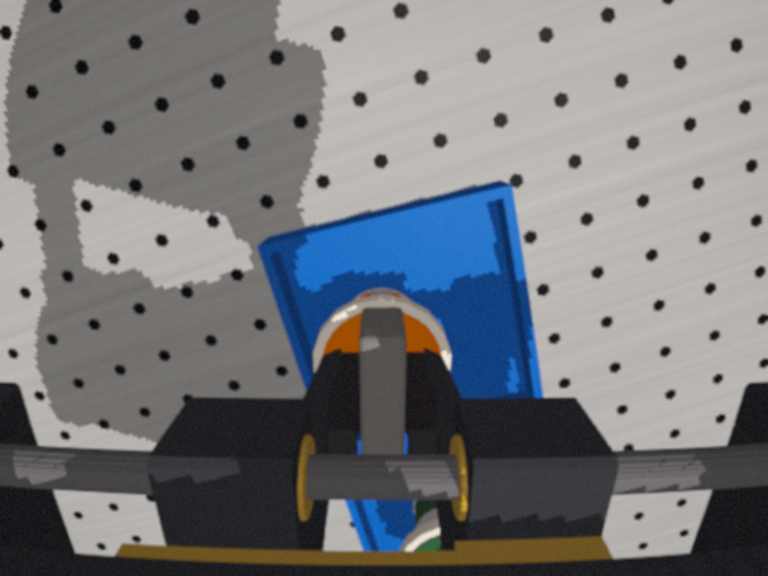

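View pics/s11.png

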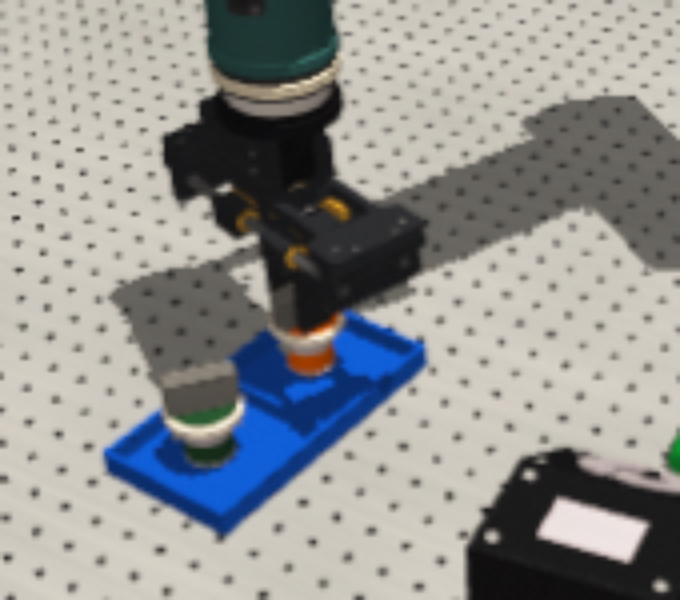

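{"op": "jog_arm", "data": {
  "steps": [
    {"translation":[0,0,1],"twist":[0,0,0],"grip":0},
    {"translation":[0,0,3],"twist":[0,0,0],"grip":0},
    {"translation":[0,0,6],"twist":[0,0,0],"grip":0},
    {"translation":[0,0,9],"twist":[0,0,0],"grip":0},
    {"translation":[0,0,9],"twist":[0,0,0],"grip":0},
    {"translation":[0,0,9],"twist":[0,0,0],"grip":0}
  ]
}}

```text
t: 12.1
position: [466.5, -295.8, 198.6]
eef_rot: [0.0, 0.814, 0.582, 0.0]
contact_force: [-0.6, 0.5, -1.3]
finger_gap: 13.4
```

Run:
```python
from port import *
from plant import manip
st=manip.sense();w=manip.snapshot("wrist");pickle.dump(w,open("w12.pkl","wb"))
print(st['t'],st['position'],st['contact_force'],delta(st,(466.5,-294.6,198),Rdown(np.radians(71))),st['finger_gap'])
cv2.imwrite("pics/w12.png",cv2.resize(w['color'][:,:,::-1],None,fx=1.5,fy=1.5))
s=manip.snapshot("scene");pickle.dump(s,open("s12.pkl","wb"))
cv2.imwrite("pics/s12.png",cv2.resize(s['color'][60:210,120:290,::-1],None,fx=4,fy=4))
```

```text
12.1 [ 466.54275944 -295.7713254   198.64164618] [-0.61220565  0.45016213 -1.31832884] (array([-0.  ,  0.12, -0.06]), array([ 0.001,  0.001, -0.002])) 13.417558407781371
```

View pics/w12.png

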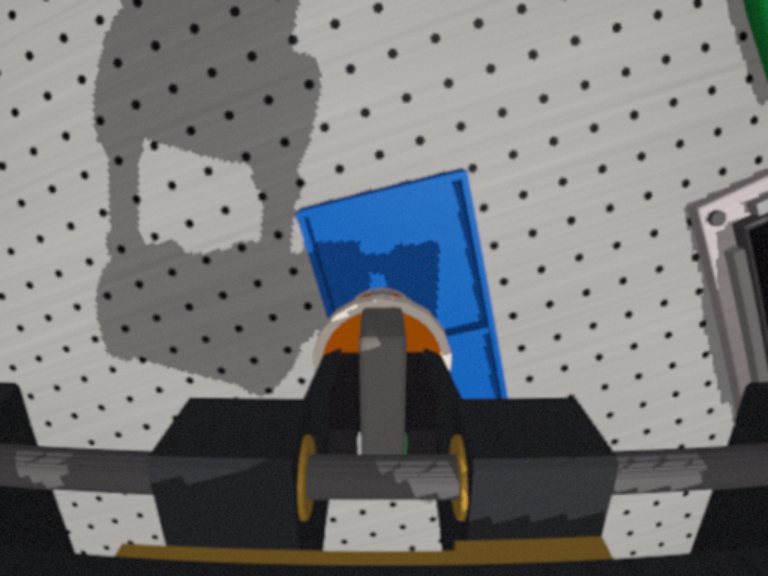

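View pics/s12.png

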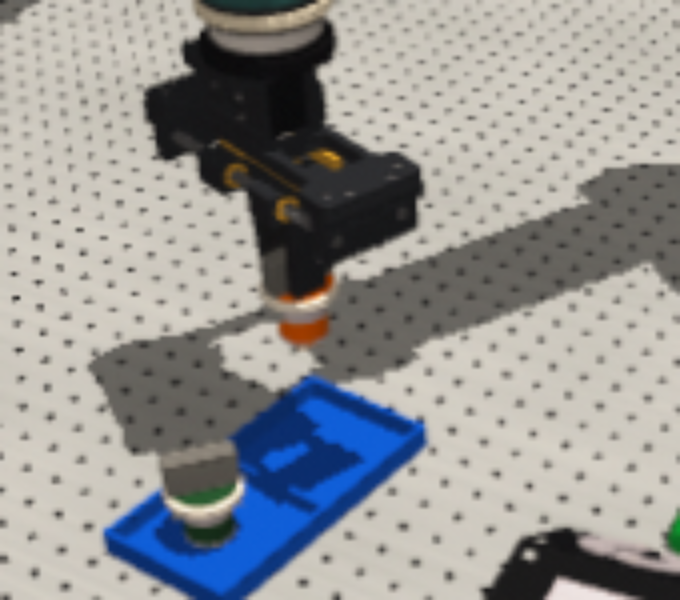

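```bash
cat > hand.py <<'E'
from port import *
import sys
def model(w,st,oy,d,ox=0,tilt=0,f=5,box=(180,170,150,120),fn="pics/hd.png"):
    o=st['eef_rot'];R0=Ro.from_quat([o[1],o[2],o[3],o[0]]).as_matrix()
    a=w['color'][box[1]:box[1]+box[3],box[0]:box[0]+box[2],::-1]
    a=cv2.resize(a,None,fx=f,fy=f,interpolation=cv2.INTER_CUBIC)
    th=np.linspace(0,2*np.pi,60)
    def L(P): # cart coords -> world ; cart x=tool y, cart z=-tool z
        P=np.array(P,float)@Ro.from_euler('y',tilt,degrees=True).as_matrix().T
        T=np.stack([P[:,1]+ox,P[:,0]+oy,d-P[:,2]],1)
        return T@R0.T+st['position']
    dr=lambda P,col:cv2.polylines(a,[np.int32((proj(w,L(P))-box[:2]+.5)*f-.5)],True,col,1,cv2.LINE_AA)
    for r,z in((25,41),(25,35)): dr([(r*np.cos(k),r*np.sin(k),z) for k in th],(255,0,255))
    for z in(67,): dr([(i,j,z) for i,j in((23,7),(23,-7),(-23,-7),(-23,7))],(255,255,0))
    dr([(23,j,z) for j,z in((7,41),(7,67),(-7,67),(-7,41))],(0,255,0))
    cv2.imwrite(fn,a)
E
cat > r12.py <<'E'
from hand import *
st=dict(eef_rot=np.array([0,.8137,.5813,0]),position=np.array([466.54,-295.77,198.64]))
model(load("w12.pkl"),st,float(sys.argv[1]),float(sys.argv[2]))
E
python3 r12.py 0 107.5
```

```text
(no output)
```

View pics/hd.png

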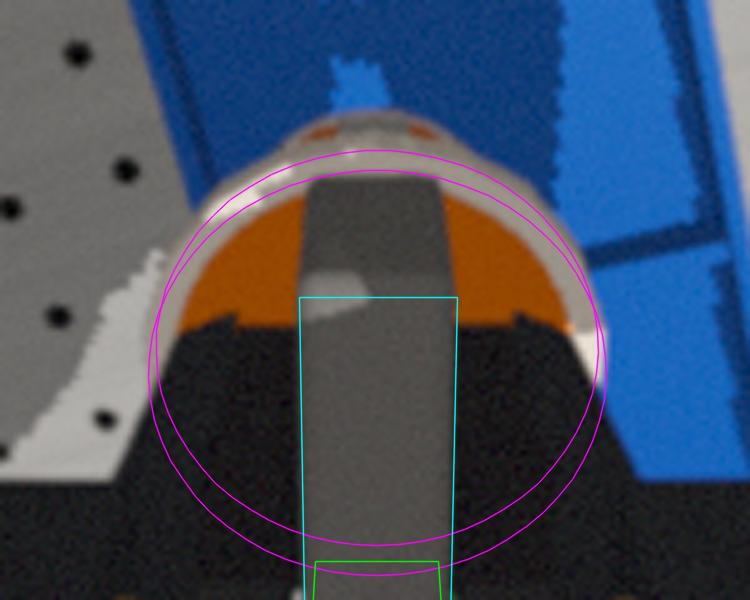

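```bash
sed -i 's/dr(\[(23,j,z) for/dr([(-23,j,z) for/; s/    cv2.imwrite(fn,a)/    dr([(x,y,22) for x,y in((-16,4),(-21.5,4),(-21.5,-4),(-16,-4))],(0,0,255));dr([(x,y,27) for x,y in((-16,4),(-21.5,4),(-21.5,-4),(-16,-4))],(0,0,255));dr([(16*np.cos(k),16*np.sin(k),10) for k in th],(0,255,255))\n    cv2.imwrite(fn,a)/' hand.py; python3 r12.py 0 107.5
```

```text
(no output)
```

View pics/hd.png

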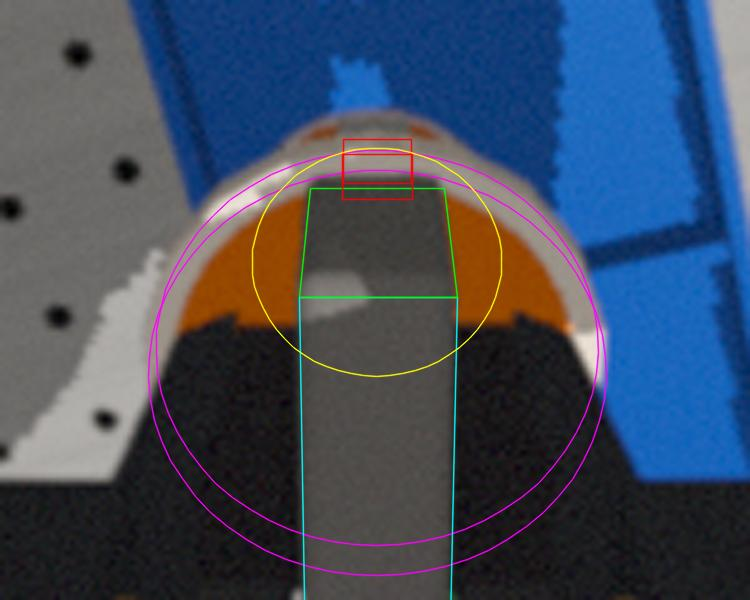

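```bash
sed -i 's/^    cv2.imwrite(fn,a)/    [dr([(r*np.cos(k),r*np.sin(k),z) for k in th],(255,255,255)) for r,z in((16,6),(13.5,0))]\n    cv2.imwrite(fn,a)/' hand.py; python3 r12.py 0 109.5; cp pics/hd.png pics/hd1.png;  python3 r12.py -1.1 107.5; python3 -c "
import cv2,numpy as np
a=cv2.imread('pics/hd1.png')[60:460,100:650];b=cv2.imread('pics/hd.png')[60:460,100:650];cv2.imwrite('pics/hd2.png',cv2.resize(np.hstack([a,b]),(800,291)))"
```

```text
(no output)
```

View pics/hd2.png

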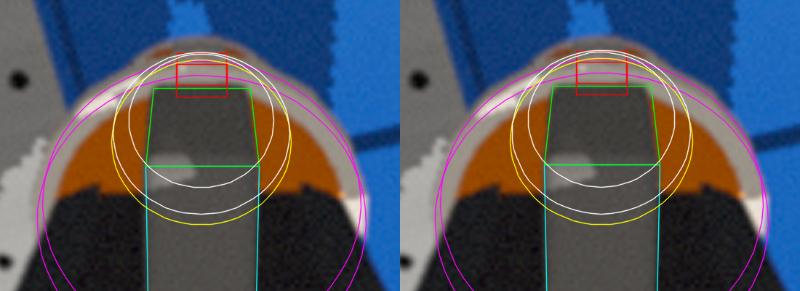

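```bash
sed -i 's/^model.*/w=load("w12.pkl");R0=Ro.from_quat([.8137,.5813,0,0]).as_matrix()\nw["t"]=w["t"]-w["R"]@(R0@np.array([-.1,1.3,1.3]))\nmodel(w,st,float(sys.argv[1]),float(sys.argv[2]),tilt=float(sys.argv[3]),f=8,box=(205,185,95,70))/' r12.py; python3 r12.py 0 107.5 0;  cp pics/hd.png pics/hd1.png;  python3 r12.py 0 107.5 3;cp pics/hd.png pics/hd2.png; python3 r12.py 0 107.5 -3; ls -la pics/hd*
```

```text
-rw-r--r-- 1 agent agent 444272 Dec  6 13:16 pics/hd.png
-rw-r--r-- 1 agent agent 441772 Dec  6 13:16 pics/hd1.png
-rw-r--r-- 1 agent agent 439705 Dec  6 13:16 pics/hd2.png
```

View pics/hd1.png

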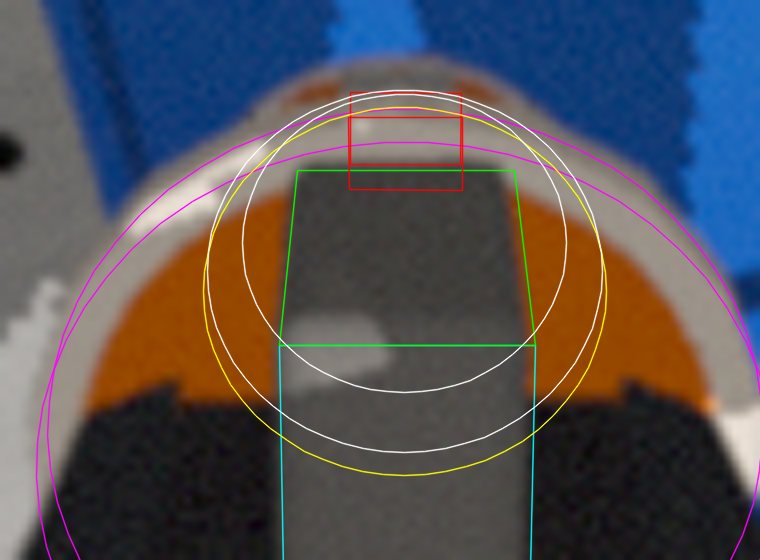

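View pics/hd2.png

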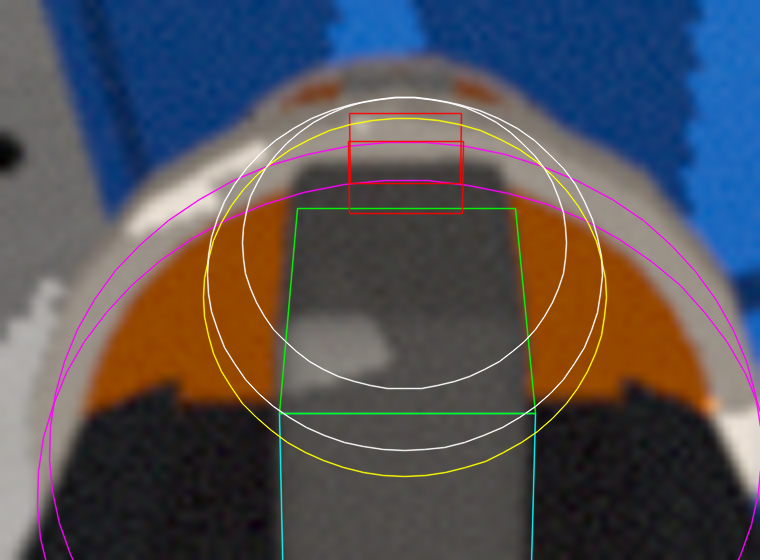

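```bash
cat >> port.py <<'E'
OFF=np.array([2.8,2.4,0.])
def tgt(d,al,off=OFF):
    p,Rp=ports(q);return p+Rp@off+Rp[:,2]*d
E
python3 - <<'E'
from port import *
from plant import manip
st=manip.sense()
print(tgt(122,79.6),delta(st,tgt(122,79.6),Rt(q,79.6)))
E
```

```text
[463.29051595 -29.18158042 186.54256343] (array([-0.22, 26.59, -1.01]), array([-0.01 , -0.615,  0.261]))
```

{"op": "jog_arm", "data": {
  "steps": [
    {"translation":[0,3,3],"twist":[0,-0.1,0],"grip":0},
    {"translation":[0,8,5],"twist":[0,-0.2,0.05],"grip":0},
    {"translation":[-0.2,13,6],"twist":[0,-0.35,0.1],"grip":0},
    {"translation":[-0.2,18,6],"twist":[-0.01,-0.5,0.2],"grip":0},
    {"translation":[-0.2,23,4],"twist":[-0.01,-0.615,0.261],"grip":0},
    {"translation":[-0.2,26.6,2],"twist":[-0.01,-0.615,0.261],"grip":0},
    {"translation":[-0.2,26.6,-1.0],"twist":[-0.01,-0.615,0.261],"grip":0},
    {"translation":[-0.2,26.6,-1.0],"twist":[-0.01,-0.615,0.261],"grip":0},
    {"translation":[-0.2,26.6,-1.0],"twist":[-0.01,-0.615,0.261],"grip":0},
    {"translation":[-0.2,26.6,-1.0],"twist":[-0.01,-0.615,0.261],"grip":0}
  ]
}}

```text
t: 13.2
position: [465.6, -31.0, 189.6]
eef_rot: [0.18, 0.694, 0.653, 0.243]
contact_force: [0.4, -0.2, -0.7]
finger_gap: 13.3
```

Run:
```python
from port import *
from plant import manip
st=manip.sense();w=manip.snapshot("wrist");pickle.dump((st,w),open("w13.pkl","wb"))
print(st['t'],st['position'],np.round(st['joint_pos'],3),np.round(st['contact_force'],1),delta(st,tgt(122,79.6),Rt(q,79.6)),st['finger_gap'])
cv2.imwrite("pics/w13.png",cv2.resize(w['color'][100:300,150:370,::-1],None,fx=3.6,fy=3,interpolation=cv2.INTER_CUBIC))
s=manip.snapshot("scene");cv2.imwrite("pics/s13.png",cv2.resize(s['color'][90:270,190:390,::-1],None,fx=3.3,fy=3.3))
```

```text
13.2 [465.6023713  -30.96381394 189.61558677] [-0.239 -0.304  2.484  0.507  0.426 -2.156] [ 0.4 -0.2 -0.7] (array([-0.23,  0.18, -0.31]), array([0.002, 0.004, 0.002])) 13.313147847268327
```

View pics/w13.png

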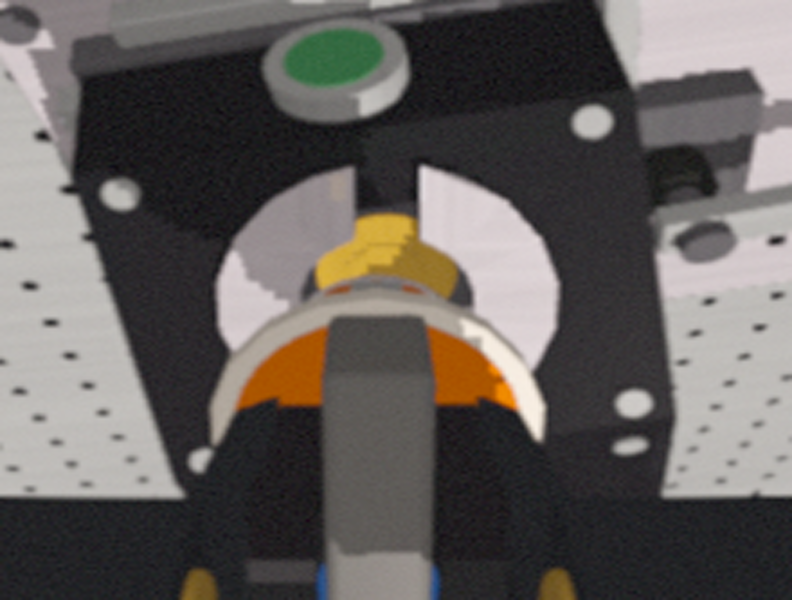

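View pics/s13.png

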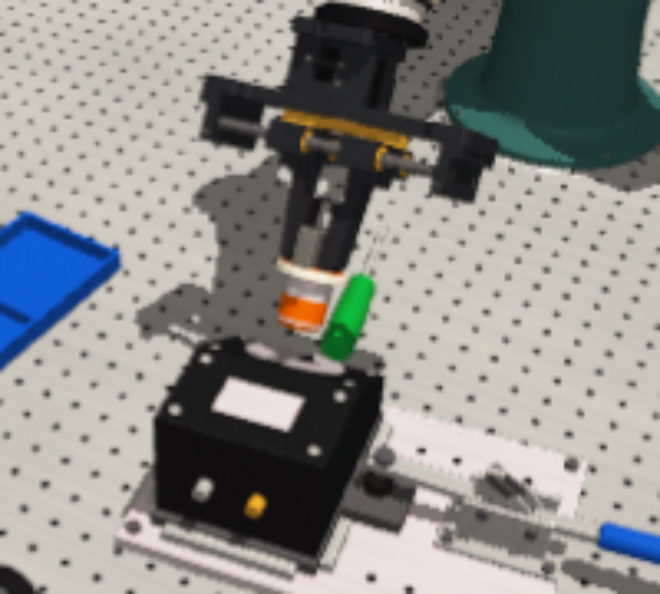

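Run:
```python
from port import *
from plant import manip
st=manip.sense()
print(delta(st,tgt(113,79.6),Rt(q,79.6)), ports(q)[1])
```

```text
(array([ 0.25,  0.27, -1.11]), array([0.002, 0.005, 0.003])) [[ 0.81311571 -0.12117639 -0.56934975]
 [ 0.09926188  0.99263099 -0.06950392]
 [ 0.57357644  0.          0.81915204]]
```

{"op": "jog_arm", "data": {
  "steps": [
    {"translation":[0.25,0.27,-1.1],"twist":[0.002,0.005,0.003],"grip":0},
    {"translation":[0.25,0.27,-1.1],"twist":[0.002,0.005,0.003],"grip":0},
    {"translation":[0.25,0.27,-1.1],"twist":[0.002,0.005,0.003],"grip":0}
  ]
}}

```text
t: 13.6
position: [466.9, -27.3, 177.0]
eef_rot: [0.176, 0.694, 0.655, 0.242]
contact_force: [-0.2, 0.0, -1.8]
finger_gap: 13.6
```

```bash
cat > see.py <<'E'
from port import *
from plant import manip
import sys
n=sys.argv[1];d=float(sys.argv[2]);al=float(sys.argv[3])
st=manip.sense();w=manip.snapshot("wrist");pickle.dump((st,w),open(n+".pkl","wb"))
p,Rp=ports(q)
print(st['t'],st['position'],np.round(st['joint_pos'],3),"gap",round(st['finger_gap'],1))
print("to target",delta(st,tgt(d,al),Rt(q,al)))
print("pos in port frame(off removed)",np.round(Rp.T@(st['position']-p)-OFF,1),"force port",np.round(Rp.T@st['contact_force'],1),"torque",np.round(Rp.T@st['wrist_torque'],2))
print("unit moves cm/cm: x",np.round(Rp[:,0],3),"y",np.round(Rp[:,1],3),"z",np.round(Rp[:,2],3))
cv2.imwrite(f"pics/{n}.png",cv2.resize(w['color'][100:290,150:360,::-1],None,fx=3.6,fy=3,interpolation=cv2.INTER_CUBIC))
E
python3 see.py w14 113 79.6
```

```text
13.6 [466.9424965  -27.34772815 176.95087135] [-0.23  -0.275  2.489  0.534  0.401 -2.181] gap 13.6
to target (array([ 0.15, -0.12,  0.22]), array([-0.001, -0.003, -0.002]))
pos in port frame(off removed) [ -2.4   1.4 111.9] force port [-1.2  0.1 -1.3] torque [ 0.03  0.25 -0.01]
unit moves cm/cm: x [0.813 0.099 0.574] y [-0.121  0.993  0.   ] z [-0.569 -0.07   0.819]
```

View pics/w14.png

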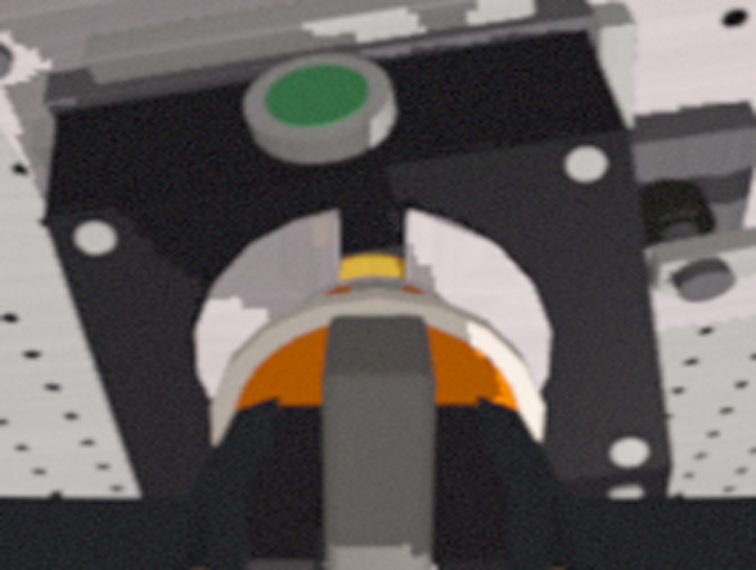

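{"op": "jog_arm", "data": {
  "steps": [
    {"translation":[0.19,-0.1,0.13],"twist":[0,0,0],"grip":0},
    {"translation":[0.19,-0.1,0.13],"twist":[0,0,0],"grip":0},
    {"translation":[0.19,-0.1,0.13],"twist":[0,0,0],"grip":0}
  ]
}}

```text
t: 13.95
position: [469.2, -28.2, 179.1]
eef_rot: [0.177, 0.694, 0.655, 0.242]
contact_force: [0.3, -0.3, -1.9]
finger_gap: 13.3
```

```bash
python3 see.py w15 112 79.6
```

```text
13.95 [469.2124598  -28.19346265 179.07194296] [-0.231 -0.274  2.484  0.533  0.403 -2.181] gap 13.3
to target (array([-0.02, -0.03, -0.07]), array([-0.   , -0.002, -0.002]))
pos in port frame(off removed) [  0.6   0.3 112.4] force port [-0.9 -0.3 -1.7] torque [ 0.07  0.28 -0.05]
unit moves cm/cm: x [0.813 0.099 0.574] y [-0.121  0.993  0.   ] z [-0.569 -0.07   0.819]
```

View pics/w15.png

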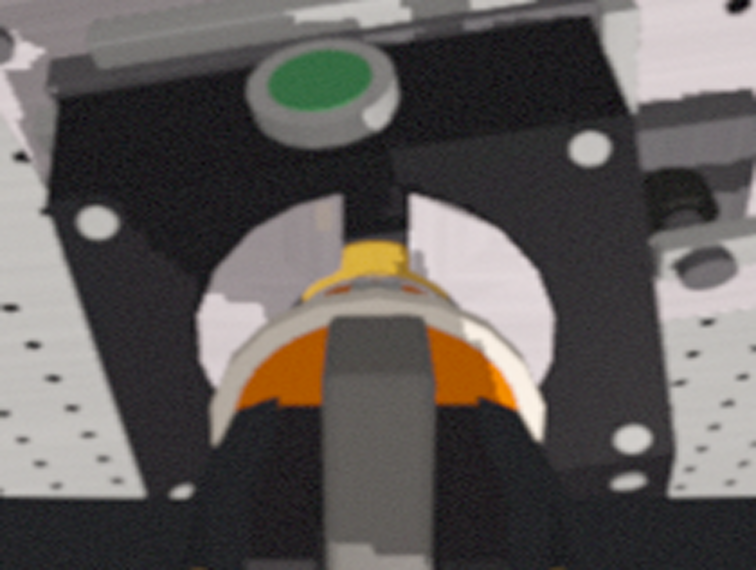

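{"op": "jog_arm", "data": {
  "steps": [
    {"translation":[0.28,0.03,-0.41],"twist":[0,0,0],"grip":0},
    {"translation":[0.57,0.07,-0.82],"twist":[0,0,0],"grip":0},
    {"translation":[0.85,0.1,-1.23],"twist":[0,0,0],"grip":0},
    {"translation":[0.85,0.1,-1.23],"twist":[0,0,0],"grip":0}
  ]
}}

```text
t: 14.4
position: [478.6, -27.3, 166.8]
eef_rot: [0.177, 0.694, 0.654, 0.242]
contact_force: [4.7, 1.5, -1.4]
finger_gap: 13.4
```

```bash
python3 see.py w16 97 79.6
```

```text
14.4 [478.64855104 -27.28737261 166.81302314] [-0.221 -0.227  2.478  0.578  0.363 -2.222] gap 13.4
to target (array([-0.11, -0.02, -0.07]), array([-0.   , -0.001, -0.002]))
pos in port frame(off removed) [ 1.4  0.  97. ] force port [ 3.2  0.9 -3.9] torque [ 0.13 -0.52 -0.02]
unit moves cm/cm: x [0.813 0.099 0.574] y [-0.121  0.993  0.   ] z [-0.569 -0.07   0.819]
```

View pics/w16.png

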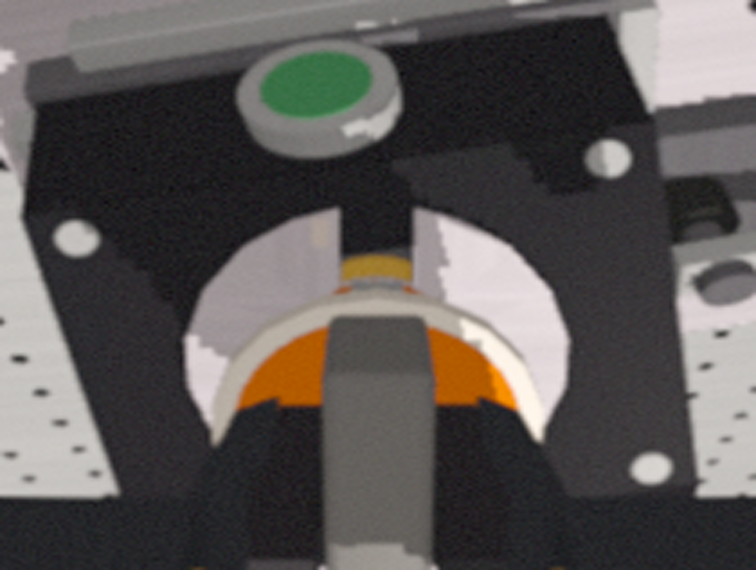

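{"op": "jog_arm", "data": {
  "steps": [
    {"translation":[0.15,0.02,0.1],"twist":[0,0,0],"grip":0},
    {"translation":[0.15,0.02,0.1],"twist":[0,0,0],"grip":0},
    {"translation":[0.38,0.05,-0.23],"twist":[0,0,0],"grip":0},
    {"translation":[0.6,0.08,-0.55],"twist":[0,0,0],"grip":0},
    {"translation":[0.6,0.08,-0.55],"twist":[0,0,0],"grip":0}
  ]
}}

```text
t: 14.95
position: [483.6, -26.4, 160.5]
eef_rot: [0.177, 0.694, 0.655, 0.242]
contact_force: [2.4, -1.5, -0.9]
finger_gap: 13.6
```

```bash
python3 see.py w17 89 79.6
```

```text
14.95 [483.60991085 -26.44218519 160.5255414 ] [-0.215 -0.202  2.473  0.598  0.345 -2.241] gap 13.6
to target (array([-0.15, -0.04, -0.1 ]), array([-0.   , -0.003, -0.002]))
pos in port frame(off removed) [ 1.9  0.3 88.9] force port [ 1.3 -1.8 -2. ] torque [-0.37 -0.08 -0.03]
unit moves cm/cm: x [0.813 0.099 0.574] y [-0.121  0.993  0.   ] z [-0.569 -0.07   0.819]
```

View pics/w17.png

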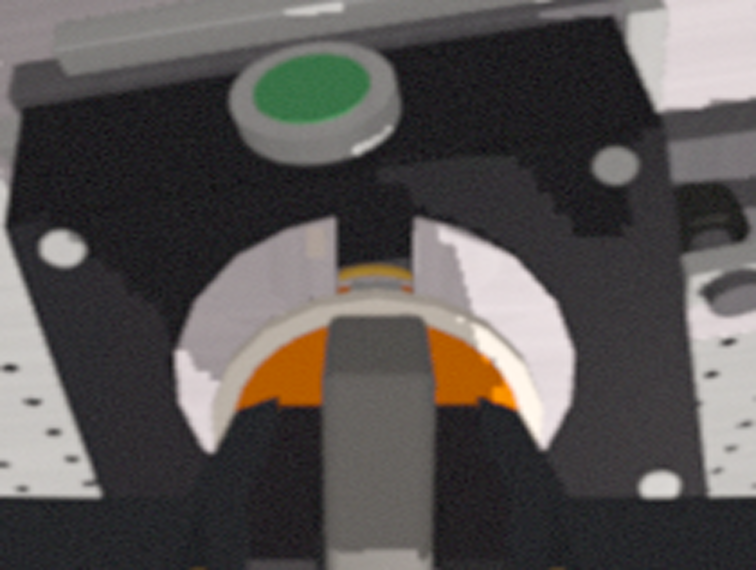

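{"op": "jog_arm", "data": {
  "steps": [
    {"translation":[0.17,0.02,-0.25],"twist":[0,0,0],"grip":0},
    {"translation":[0.34,0.04,-0.49],"twist":[0,0,0],"grip":0},
    {"translation":[0.51,0.06,-0.74],"twist":[0,0,0],"grip":0},
    {"translation":[0.51,0.06,-0.74],"twist":[0,0,0],"grip":0}
  ]
}}

```text
t: 15.4
position: [488.7, -25.7, 153.3]
eef_rot: [0.177, 0.694, 0.655, 0.242]
contact_force: [-0.3, -0.2, 0.8]
finger_gap: 13.7
```

```bash
python3 see.py w18 80 79.6
```

```text
15.4 [488.73793845 -25.72884103 153.32344704] [-0.21  -0.175  2.469  0.631  0.325 -2.272] gap 13.7
to target (array([-0.15, -0.05, -0.12]), array([-0.001, -0.003, -0.002]))
pos in port frame(off removed) [ 2.   0.3 80.1] force port [ 0.2 -0.2  0.8] torque [-0.23  0.02  0.02]
unit moves cm/cm: x [0.813 0.099 0.574] y [-0.121  0.993  0.   ] z [-0.569 -0.07   0.819]
```

View pics/w18.png

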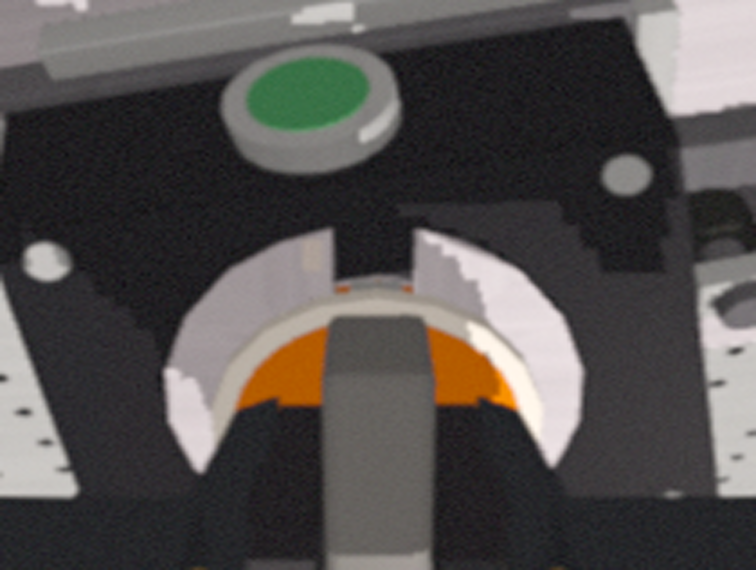

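{"op": "jog_arm", "data": {
  "steps": [
    {"translation":[0.17,0.02,-0.25],"twist":[0,0,0],"grip":0},
    {"translation":[0.34,0.04,-0.49],"twist":[0,0,0],"grip":0},
    {"translation":[0.46,0.06,-0.66],"twist":[0,0,0],"grip":0},
    {"translation":[0.46,0.06,-0.66],"twist":[0,0,0],"grip":0}
  ]
}}

```text
t: 15.85
position: [493.3, -25.1, 146.9]
eef_rot: [0.177, 0.694, 0.655, 0.242]
contact_force: [-6.1, -1.6, 6.2]
finger_gap: 13.6
```

```bash
python3 see.py w19 72 79.6
```

```text
15.85 [493.28023499 -25.12585854 146.8833186 ] [-0.206 -0.151  2.466  0.664  0.306 -2.304] gap 13.6
to target (array([-0.15, -0.06, -0.13]), array([-0.001, -0.002, -0.002]))
pos in port frame(off removed) [ 2.   0.4 72.2] force port [-1.6 -0.9  8.6] torque [-0.23  0.24 -0.06]
unit moves cm/cm: x [0.813 0.099 0.574] y [-0.121  0.993  0.   ] z [-0.569 -0.07   0.819]
```

View pics/w19.png

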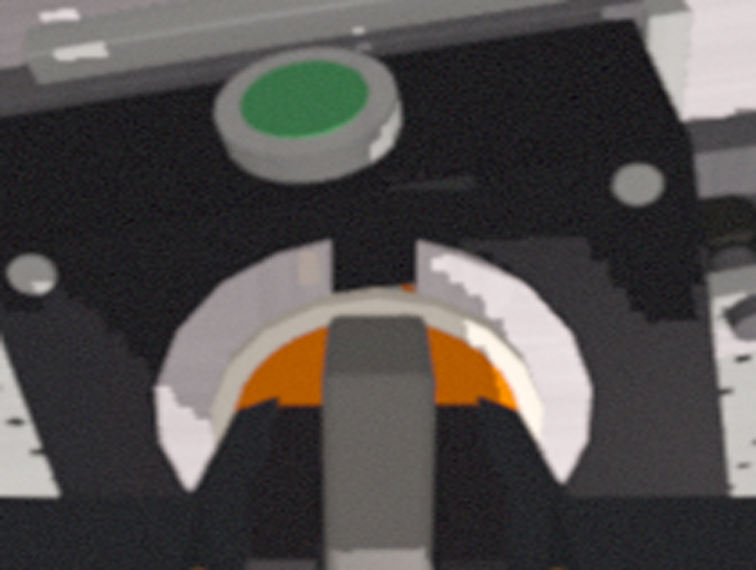

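{"op": "jog_arm", "data": {
  "steps": [
    {"translation":[0.11,0.01,-0.16],"twist":[0,0,0],"grip":0},
    {"translation":[0.21,0.02,-0.3],"twist":[0,0,0],"grip":0},
    {"translation":[0.21,0.02,-0.3],"twist":[0,0,0],"grip":0}
  ]
}}

```text
t: 16.2
position: [495.1, -25.0, 144.4]
eef_rot: [0.177, 0.694, 0.655, 0.242]
contact_force: [-16.7, -3.7, 18.0]
finger_gap: 13.7
```

```bash
python3 see.py w20 69 79.6
```

```text
16.2 [495.06227136 -25.01432627 144.44941538] [-0.205 -0.142  2.464  0.68   0.3   -2.319] gap 13.7
to target (array([-0.16, -0.05, -0.13]), array([-0.   , -0.002, -0.003]))
pos in port frame(off removed) [ 2.1  0.3 69.1] force port [-3.6 -1.7 24.5] torque [-0.22  0.73 -0.06]
unit moves cm/cm: x [0.813 0.099 0.574] y [-0.121  0.993  0.   ] z [-0.569 -0.07   0.819]
```

View pics/w20.png

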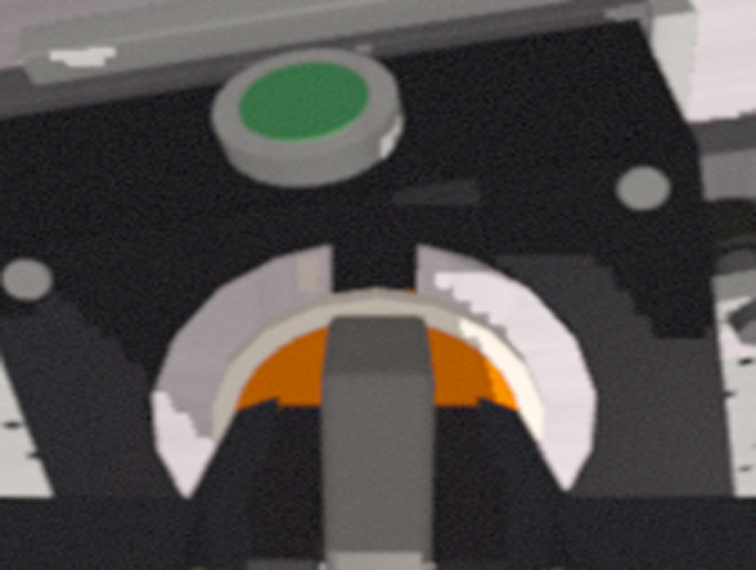

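{"op": "jog_arm", "data": {
  "steps": [
    {"translation":[-0.03,0,0.04],"twist":[0,0,0],"grip":0},
    {"translation":[-0.03,0,0.04],"twist":[0.074,0.009,-0.107],"grip":0},
    {"translation":[-0.03,0,0.04],"twist":[0.149,0.018,-0.214],"grip":0},
    {"translation":[-0.03,0,0.04],"twist":[0.223,0.027,-0.322],"grip":0},
    {"translation":[-0.03,0,0.04],"twist":[0.298,0.036,-0.429],"grip":0},
    {"translation":[-0.03,0,0.04],"twist":[0.298,0.036,-0.429],"grip":0}
  ],
  "force": 55
}}

```text
t: 16.85
position: [495.4, -25.6, 144.9]
eef_rot: [0.109, 0.84, 0.451, 0.281]
contact_force: [-6.7, -5.4, 8.5]
finger_gap: 13.7
```

```bash
python3 see.py w21 69 49.6
```

```text
16.85 [495.44394396 -25.57580806 144.93555195] [-0.206 -0.143  2.465  0.685  0.298 -1.799] gap 13.7
to target (array([-0.2 ,  0.01, -0.18]), array([-0.002,  0.001,  0.   ]))
pos in port frame(off removed) [ 2.6 -0.3 69.4] force port [-1.  -4.5 11.2] torque [-0.64  0.4  -0.05]
unit moves cm/cm: x [0.813 0.099 0.574] y [-0.121  0.993  0.   ] z [-0.569 -0.07   0.819]
```

View pics/w21.png

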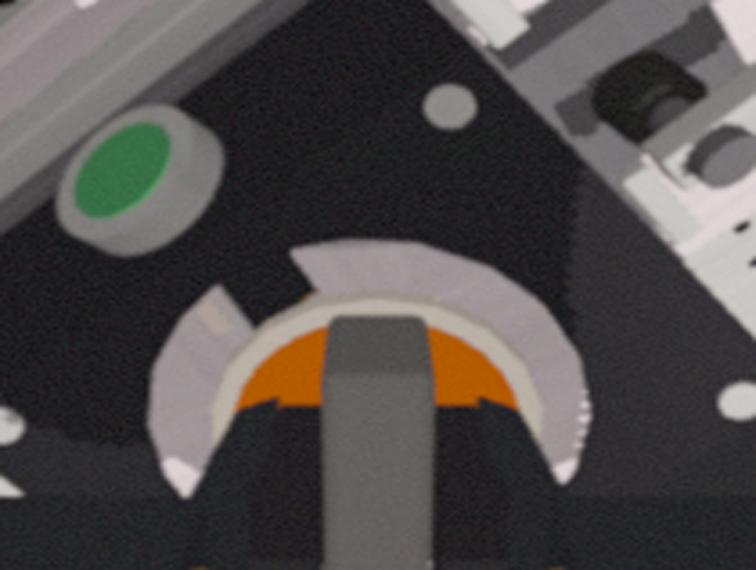

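{"op": "jog_arm", "data": {
  "steps": [
    {"translation":[0.02,-0.06,-0.02],"twist":[0.074,0.009,-0.107],"grip":0},
    {"translation":[0.02,-0.06,-0.02],"twist":[0.149,0.018,-0.214],"grip":0},
    {"translation":[0.02,-0.08,-0.02],"twist":[0.223,0.027,-0.322],"grip":0},
    {"translation":[0.02,-0.1,-0.02],"twist":[0.298,0.036,-0.429],"grip":0},
    {"translation":[0.02,-0.1,-0.02],"twist":[0.298,0.036,-0.429],"grip":0}
  ]
}}

```text
t: 17.4
position: [494.8, -26.6, 144.2]
eef_rot: [0.033, 0.928, 0.219, 0.3]
contact_force: [-12.9, -6.8, 11.8]
finger_gap: 13.7
```

```bash
python3 see.py w22 69 19.6
```

```text
17.4 [494.77994287 -26.58277388 144.17475248] [-0.209 -0.142  2.467  0.694  0.297 -1.287] gap 13.7
to target (array([-0.13,  0.11, -0.1 ]), array([-0.001,  0.001,  0.   ]))
pos in port frame(off removed) [ 1.6 -1.2 69.2] force port [-4.4 -5.2 17.5] torque [-0.95  0.85 -0.04]
unit moves cm/cm: x [0.813 0.099 0.574] y [-0.121  0.993  0.   ] z [-0.569 -0.07   0.819]
```

View pics/w22.png

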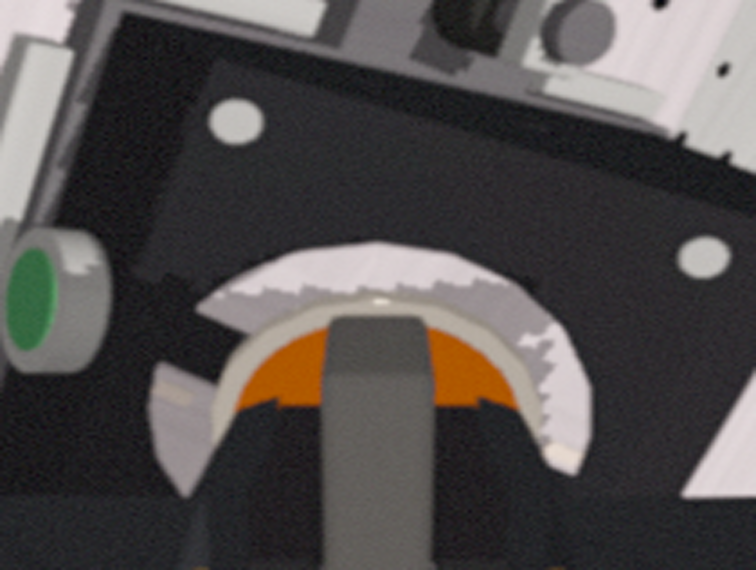

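{"op": "jog_arm", "data": {
  "steps": [
    {"translation":[-0.05,-0.07,-0.02],"twist":[0.074,0.009,-0.107],"grip":0},
    {"translation":[-0.07,-0.1,-0.02],"twist":[0.149,0.018,-0.214],"grip":0},
    {"translation":[-0.08,-0.12,-0.03],"twist":[0.223,0.027,-0.322],"grip":0},
    {"translation":[-0.09,-0.13,-0.03],"twist":[0.298,0.036,-0.429],"grip":0},
    {"translation":[-0.09,-0.13,-0.03],"twist":[0.328,0.04,-0.472],"grip":0},
    {"translation":[-0.09,-0.13,-0.03],"twist":[0.328,0.04,-0.472],"grip":0}
  ]
}}

```text
t: 18.05
position: [493.5, -27.3, 143.3]
eef_rot: [-0.054, 0.952, -0.053, 0.296]
contact_force: [-10.3, -4.8, 8.8]
finger_gap: 13.1
```

```bash
python3 see.py w23 69 -13.4
```

```text
18.05 [493.49889888 -27.27723199 143.33648598] [-0.212 -0.143  2.469  0.702  0.298 -0.723] gap 13.1
to target (array([-0.  ,  0.18, -0.02]), array([-0.001,  0.001, -0.001]))
pos in port frame(off removed) [-0.  -1.8 69.3] force port [-3.8 -3.5 13.4] torque [-0.51  0.85  0.04]
unit moves cm/cm: x [0.813 0.099 0.574] y [-0.121  0.993  0.   ] z [-0.569 -0.07   0.819]
```

View pics/w23.png

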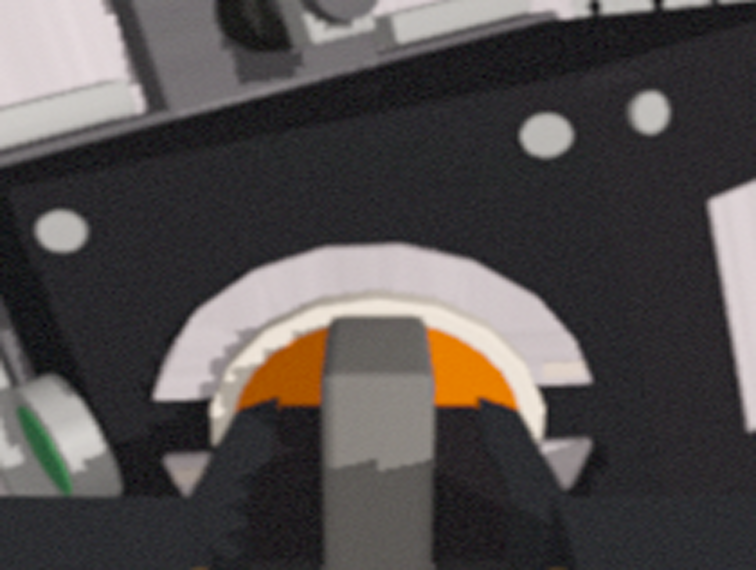

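{"op": "jog_arm", "data": {
  "steps": [
    {"translation":[-0.12,-0.05,0.12],"twist":[0,0,0],"grip":0},
    {"translation":[-0.24,-0.09,0.25],"twist":[0,0,0],"grip":0},
    {"translation":[-0.24,-0.09,0.25],"twist":[0,0,0],"grip":0}
  ]
}}

```text
t: 18.4
position: [491.4, -27.8, 146.2]
eef_rot: [-0.054, 0.952, -0.053, 0.297]
contact_force: [-5.4, -1.5, 5.8]
finger_gap: 13.2
```

```bash
python3 see.py w24 72.5 -13.4
```

```text
18.4 [491.42717038 -27.81439398 146.17469552] [-0.216 -0.154  2.471  0.691  0.307 -0.714] gap 13.2
to target (array([ 0.  ,  0.21, -0.02]), array([-0.001,  0.001, -0.002]))
pos in port frame(off removed) [-0.1 -2.1 72.8] force port [-1.2 -0.8  7.9] torque [0.02 0.4  0.05]
unit moves cm/cm: x [0.813 0.099 0.574] y [-0.121  0.993  0.   ] z [-0.569 -0.07   0.819]
```

View pics/w24.png

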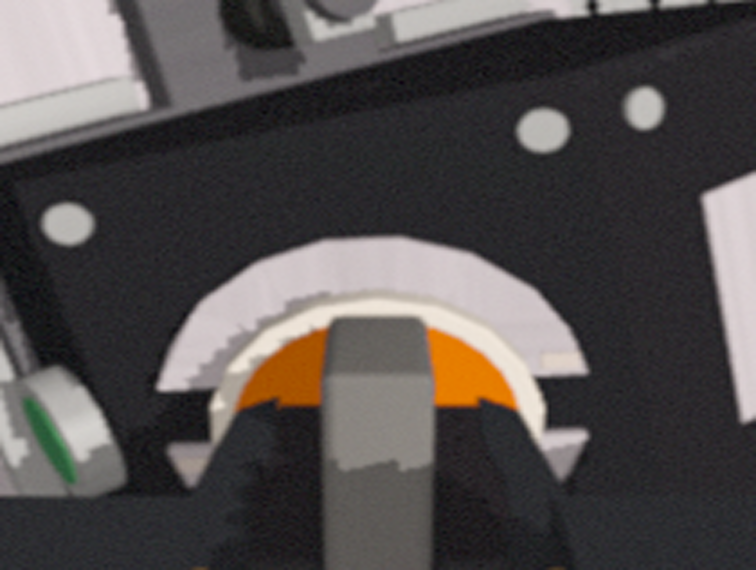

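{"op": "jog_arm", "data": {
  "steps": [
    {"translation":[-0.06,-0.01,0.08],"twist":[0,0,0],"grip":0},
    {"translation":[-0.12,-0.02,0.17],"twist":[0,0,0],"grip":0},
    {"translation":[-0.12,-0.02,0.17],"twist":[0,0,0],"grip":0}
  ]
}}

```text
t: 18.75
position: [490.4, -27.9, 147.4]
eef_rot: [-0.054, 0.952, -0.053, 0.296]
contact_force: [2.7, 1.1, -1.4]
finger_gap: 13.5
```

```bash
python3 see.py w25 72.5 -13.4
```

```text
18.75 [490.36141619 -27.85645007 147.43111173] [-0.216 -0.159  2.472  0.682  0.311 -0.706] gap 13.5
to target (array([ 0.11,  0.21, -0.14]), array([-0.001,  0.001, -0.002]))
pos in port frame(off removed) [-0.3 -2.  74.5] force port [ 1.5  0.7 -2.8] torque [0.02 0.04 0.07]
unit moves cm/cm: x [0.813 0.099 0.574] y [-0.121  0.993  0.   ] z [-0.569 -0.07   0.819]
```

{"op": "jog_arm", "data": {
  "steps": [
    {"translation":[0.03,0,-0.04],"twist":[0,0,0],"grip":0.2},
    {"translation":[0.03,0,-0.04],"twist":[0,0,0],"grip":0.4},
    {"translation":[0.03,0,-0.04],"twist":[0,0,0],"grip":0.5},
    {"translation":[0.03,0,-0.04],"twist":[0,0,0],"grip":0.5},
    {"translation":[0.03,0,-0.04],"twist":[0,0,0],"grip":0.5}
  ]
}}

```text
t: 19.3
position: [490.9, -28.4, 147.6]
eef_rot: [-0.054, 0.952, -0.053, 0.297]
contact_force: [0.1, 1.2, -0.1]
finger_gap: 43.6
```

```bash
python3 see.py w26 72.5 -13.4
```

```text
19.3 [490.94353361 -28.37305884 147.59265365] [-0.217 -0.158  2.471  0.683  0.309 -0.708] gap 43.6
to target (array([ 0.05,  0.26, -0.16]), array([-0.001,  0.002, -0.002]))
pos in port frame(off removed) [ 0.2 -2.5 74.3] force port [ 0.1  1.2 -0.2] torque [-0.11  0.18  0.02]
unit moves cm/cm: x [0.813 0.099 0.574] y [-0.121  0.993  0.   ] z [-0.569 -0.07   0.819]
```

View pics/w26.png

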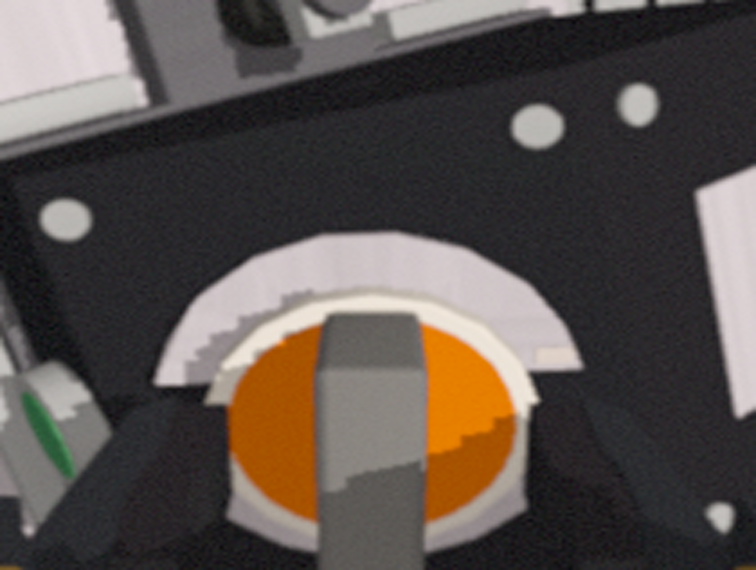

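{"op": "jog_arm", "data": {
  "steps": [
    {"translation":[-0.57,-0.07,0.82],"twist":[0,0,0],"grip":0.6},
    {"translation":[-1.14,-0.14,1.64],"twist":[0,0,0],"grip":0.6},
    {"translation":[-1.99,-0.24,2.87],"twist":[0,0,0],"grip":0.6},
    {"translation":[-2.6,-0.3,3.8],"twist":[0,0,0],"grip":0.6},
    {"translation":[-3,-0.3,5],"twist":[0,0,0],"grip":0.6},
    {"translation":[-3,-0.3,6],"twist":[0,0,0],"grip":0.6},
    {"translation":[-3,-0.3,6],"twist":[0,0,0],"grip":0.6}
  ]
}}

```text
t: 20.05
position: [462.2, -31.7, 209.8]
eef_rot: [-0.053, 0.951, -0.053, 0.299]
contact_force: [0.3, 0.2, 1.4]
finger_gap: 52.7
```

Run:
```python
from port import *
from plant import manip
st=manip.sense();print(st['t'],st['position'],np.round(st['joint_pos'],3),np.round(st['contact_force'],1))
w=manip.snapshot("wrist");cv2.imwrite("pics/w27.png",cv2.resize(w['color'][:,:,::-1],None,fx=1.5,fy=1.5,interpolation=cv2.INTER_CUBIC));pickle.dump(w,open("w27.pkl","wb"))
s=manip.snapshot("scene");cv2.imwrite("pics/s27.png",cv2.resize(s['color'][100:320,140:430,::-1],None,fx=2.7,fy=2.7,interpolation=cv2.INTER_CUBIC))
```

```text
20.05 [462.15970912 -31.68850124 209.81634939] [-0.248 -0.348  2.471  0.468  0.48  -0.496] [0.3 0.2 1.4]
```

View pics/w27.png

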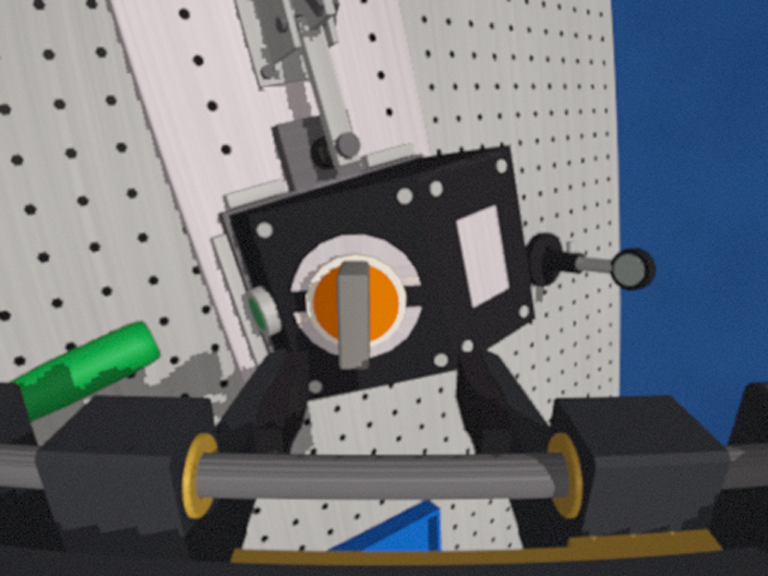

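View pics/s27.png

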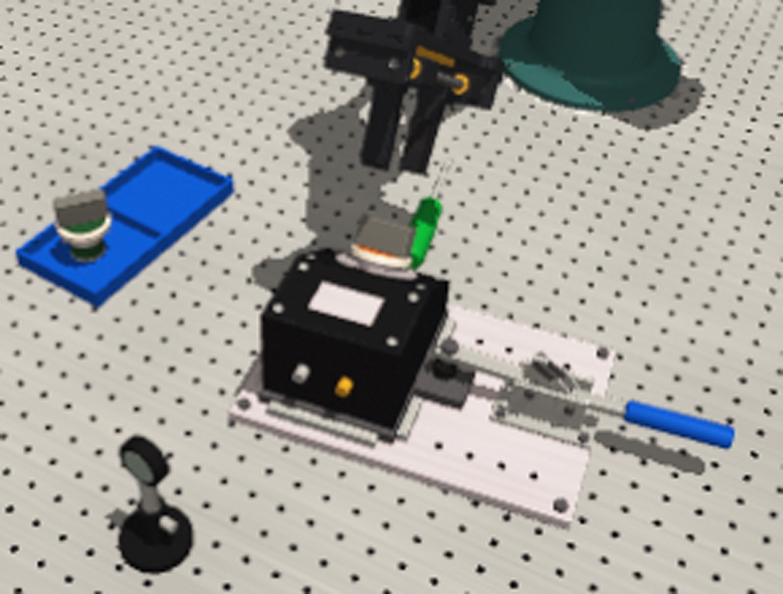

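Run:
```python
from plant import manip
print(manip.sense()['contact_force']);print(manip.hand_in())
```

```text
[ 0.36476698  0.592327   -0.40174668]
the job is handed in; nothing more can be done
None
```

The job is done and handed in at about 20 s of robot time; `hand_in` gave no verdict.

**Clamp:** I pushed the blue handle over centre to its stop with closed fingers, about 21 N at the stop. It stayed down after I let go. The last pictures show it lying nearly level, with the pad on the foot.

**Cartridge:** I gripped the orange cartridge by its bar and put it in with the lugs lined up on the slots, which I measured at about -10.4 degrees from the port's x. I pushed until the flange seated (about 25 N) and then turned it 93 degrees clockwise.

**Lock check, before letting go:**
- I lifted about 3.5 mm, more than the 2 mm the lip alone allows. The spring was still pushing up, with about 8 N measured.
- At about 5 mm the lift met a firm stop and the force reversed, so the lugs are in the notches.

After I let go and backed away, the pictures show the cartridge standing in the ring with its bar square to the slots. The spent cartridge, driver and lens post look undisturbed. The robot is clear, and the force reading is about zero.

**What disagreed:**
- The wrist camera put the port about 3 to 4 mm from where the top camera did. I used the wrist camera, and still needed another 1 to 2 mm of correction by feel while inserting.
- While closing on the bar the arm was pushed about 3 mm, probably by the fingertips resting on the flange. The cartridge was then held tilted by a degree or two, which did no harm to the fit.

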